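# Set the preheater and hold its lid at the balance point

### The job

Get the board preheater ready for loading: first turn the dial on the control box clockwise until its white pointer is in line with the small raised steel set tab on the rim of its scale, then take the preheater's lid by its bar handle and swing it up to its balance point, upright, without letting it go over backwards. Finish while still gripping the handle and keeping the lid still there, falling neither shut nor open; leave the other things on the bench where they are.

Things in the scene. Friction and masses are not known exactly. Their poses are not given: they have to be found in the camera images.
- control_box: dark steel control box, 120 x 120 x 50 mm, fixed to the bench; origin at the centre of its underside, z up, its x axis points from its front (small green window, robot's side) to its back. The dial stands on its top.
- dial (a joint): angle of the black dial about the vertical, rad, 0 to 4.71. At 0 its pointer points along the box's -x (towards the robot); the value grows clockwise seen from above (1.57: along the box's +y). It turns against light even friction (about 0.04 N m) and stays where it is left. It starts between 1.4 and 2.1.
- dial_grip (a point): on the dial's axis, 84 mm above the bench, 34 mm above the box's top, 14 mm below the dial's top: the height to grip. The dial is a round skirt (52 mm across, 8 mm high) with an upright bar grip on it, 46 mm long, 14 mm thick, 36 mm tall, long side along the pointer; pinch the bar across its 14 mm.
- dial_pointer (a point): the point 36 mm out from the dial's axis straight ahead of its white pointer line, 60 mm above the bench; it turns with the dial (the white line is on one half of the bar's top and runs down that end).
- set_tab (a joint): angle at which the set tab stands on the scale, counted just as dial (equal values mean that the pointer is in line with the tab). The tab, a small dark steel block 16 x 11 x 8 mm on the rim of the scale with a 5 mm wide finger pointing inward, stands at 2.7 to 3.4, always clockwise from the pointer at the start, and is stiff: leave it alone.
- tab_mark (a point): on the inward finger of the set tab, 36 mm from the dial's axis, 57 mm above the bench; coincides in plan with dial_pointer when the dial is set.
- lid_hinge (a point): middle of the lid's hinge line, 66 mm above the bench, on the far (+x) rim of the preheater, a grey open box 150 x 180 x 62 mm fixed to the bench. The hinge line is level and runs along this frame's y; its x points from the bar handle to the hinge when the lid is shut; z is up.
- lid_bar (a point): middle of the lid's round bar handle, 12 mm thick, 200 mm from the hinge line and parallel with it, in the lid's plane. Two 12 mm side arms 110 mm apart (98 mm free between them) carry it 50 mm off the lid's free edge; when shut the bar hangs free 66 mm above the bench on the robot's side of the box, with nothing below it. A bar pinched from above across its thickness may turn between the fingers while the lid swings.
- lid (a joint): angle of the lid, rad: 0 shut (level), 1.57 upright, stop at 2.4 leaning over backwards (away from the bar's shut side). The lid is a flat aluminium plate 150 x 180 x 4 mm with the bar handle, together 0.2 to 0.33 kg, on a nearly frictionless hinge: it falls shut below and falls open above its balance point, which is at 1.57 (upright; handle and plate lie in one plane through the hinge line). It starts shut.
- screwdriver: screwdriver lying on the bench, about 200 mm long; bystander; origin under its middle; leave it alone
- flux: small round white bottle, 30 mm across, 75 mm tall, standing behind the control box; bystander; origin under its middle; leave it alone
- tip_tin: open steel bowl 70 mm across, 30 mm tall; bystander; origin under its middle; leave it alone
- bracket: U-shaped aluminium bracket 90 x 60 x 28 mm; bystander; origin under its middle; leave it alone
- pcb: green circuit board 90 x 70 mm with parts up to 17 mm tall, lying on the bench; bystander; origin under its middle; leave it alone
- meter: black hand meter 75 x 150 x 41 mm lying on the bench; bystander; origin under its middle; leave it alone
- parts_tray: grey divided tray 100 x 130 x 28 mm; bystander; origin under its middle; leave it alone

How it is judged:
By the outcome, as a careful person would: the job done as asked, in the order asked, and still so for the second after the job is handed in, while the arm keeps its last pose, push and grip.
It also fails if it takes over 72 s, if anything falls off the work surface, if the arm or the gripper's body presses on something with over 40 N, if the wrist force passes 120 N, or if a joint passes its speed limit or range.

### The arm

A 6-joint arm with a two-finger parallel gripper is mounted at the origin on the work surface. World frame = base frame: x ahead of the robot, y to its left, z up, the work surface at z = 0. Lengths are in m, angles in degrees, forces in N, time in s.
With the tool pointing down it reaches from about 0.375 to 0.975 m from the base axis. Payload 3.8 kg.
Tool frame: the origin (TCP) lies midway between the tips of the shut fingers; the grasp point (between the pads) lies 19 mm behind it (arm.grip_depth is the distance from the TCP to the grasp point, in m); z points along the fingers, y is the direction in which the jaws open and shut (so a half turn about z gives the same grasp; the last joint's range is limited). The gripper opens to 88 mm and grips with 3 to 60 N. Pads are 18 mm wide; open, the fingers measure 123 mm over their backs; the gripper's body (75 mm by 187 mm) begins 45 mm behind the grasp point.
Start: joints at [62.745, 15.12, 91.902, -0, 72.978, -2.114], TCP at [0.287, 0.611, 0.214] pointing down, gripper open.
Joint ranges: [-150.88, 150.88], [-54.13, 125.18], [17.81, 147.31], [-75.09, 255.09], [0, 152.58], [-146.25, 146.25]. Speed limits (degrees/s): [147.25, 147.25, 180, 180, 180, 180].

### API

Orientations are given as a 3x3 rotation matrix whose columns are the frame's x, y, z axes.
In Python, from plant import arm gives the robot as it stands. The module is installed in compiled form; this text tells all that it offers.
- The arm moves only by the tool arm_command, never from a script. Its argument "series" is a list of rows, each an object with "dp": the shift along the tool's x, y, z in cm, a list of three; "spin": the turn about the tool's z in degrees. A call has 1 to 8 rows; each row shifts and turns the pose as measured when the row begins, along the tool's axes as they then stand; what a row does not reach is not made up. A row lasts 1/12 s, in which the tool goes at most 41.7 mm and 7.16 degrees, less where a joint would pass 70% of its speed; a pose out of reach is approached as far as the arm can. A call with a gripper value outside its range is refused whole. "claw" is the finger opening in cm, from 0 to 8.81, set as the call begins (left out, the last holds). The fingers move at their own pace and stop on an object; the grip force is fixed at half the most. Time passes only in rows, so rows that do not move let the fingers close. It gives the time, the measured TCP pose, the force and the opening at its end, in the units of the state.
- arm.observe(): the state, without advancing time (a new reading comes with each control period).
- arm.capture(name): name is "scene" or "top"; returns (picture, depth): 480x640x3 uint8, red, green, blue; 480x640 float32, m along the optical axis (not along the pixel's ray), 0 where there is no reading.
- arm.camera_params(name): a dict with "mtx" (3x3 intrinsics, pixels), "world_from_camera" (4x4, takes a point from camera to world coordinates). Camera axes: x right, y up, looking along -z (the intrinsics and any distortion apply to the point x, -y, -z); pixel columns grow to the right and rows downward; lengths in m; the calibration is good to about 2 mm. A picture is of the moment at which its call begins. camera_params takes no time and is no camera call.
- arm.job_done(): hands the job in, once; it reports no verdict.
The state is a dict: "time": time; "joints": joint angles; "joint_vel": joint speeds; "tau": joint torques, N m; "position": TCP position; "tool_rot": TCP orientation; "contact_force": force on the tool from outside, world axes, zero at the start; "moment": the same for the moment, N m; "width": finger opening in m.
Only numpy, scipy, OpenCV 4.12 (cv2) and the standard library are available. Lean on these libraries where they do the work, as an engineer would, in place of code of your own. Each camera call takes 0.05 s, during which the arm holds its last target.

## Working session

There is one attempt and no reset: what is moved stays moved. The work goes in short steps, Python scripts to look and compute and a tool call to move; the robot and the scene stay as the last step left them, time stands still between calls to the robot, and variables do not carry over. Pictures are saved under pics/ and viewed, and the job is handed in when it is done.

Besides the shell and the picture viewer there is one more tool, called after "Emit:" as name(argument=value, ...) on one line, values as JSON. arm_command: Moves the arm, as the interface text tells. Its arguments: {"type":"object","properties":{"series":{"type":"array"},"claw":{"type":"number"}},"required":["series"]}

```bash
mkdir -p pics; python3 - <<'E'
from plant import arm
import numpy as np,cv2
for n in("scene","top"):
    p,d=arm.capture(n); c=arm.camera_params(n)
    np.savez(f"{n}0.npz",p=p,d=d,K=c["mtx"],T=c["world_from_camera"])
    cv2.imwrite(f"pics/{n}0.png",p[:,:,::-1]); print(n,np.round(c["mtx"],1),np.round(c["world_from_camera"],3),{k:v for k,v in c.items() if k not in("mtx","world_from_camera")},(d>0).mean())
s=arm.observe();print(s)
E
```

```text
scene [[453.3   0.  328.1]
 [  0.  453.3 234.1]
 [  0.    0.    1. ]] [[ 0.615 -0.466  0.636  1.148]
 [ 0.788  0.386 -0.48  -0.47 ]
 [-0.021  0.796  0.605  0.654]
 [ 0.     0.     0.     1.   ]] {} 0.9959407552083334
top [[524.9   0.  323.6]
 [  0.  524.9 244.4]
 [  0.    0.    1. ]] [[-0.009  0.986 -0.165  0.325]
 [-1.    -0.011 -0.011 -0.007]
 [-0.012  0.165  0.986  1.369]
 [ 0.     0.     0.     1.   ]] {} 0.9958984375
{'time': 0.1, 'joints': array([ 6.27441355e+01,  1.51663494e+01,  9.19716090e+01, -4.13099308e-04,
        7.29783224e+01, -2.11385612e+00]), 'joint_vel': array([-0.01469762, -0.1150738 , -0.20711066,  0.04863452,  0.05992591,
        0.03282784]), 'tau': array([ 5.61838751e-04, -5.03616643e+01, -3.58070898e+01,  7.32274912e-02,
        2.31995084e-02, -7.42654697e-05]), 'position': array([0.28646982, 0.61044119, 0.212912  ]), 'tool_rot': array([[-9.05258408e-01,  4.24860404e-01, -9.23302437e-04],
       [ 4.24861402e-01,  9.05256606e-01, -1.80730556e-03],
       [ 6.79730609e-05, -2.02835412e-03, -9.99997941e-01]]), 'contact_force': array([-1.0779389 ,  0.38109355,  0.29511878]), 'moment': array([ 0.03445373, -0.01876922, -0.03557222]), 'width': 0.0885082705507722}
```

View pics/scene0.png

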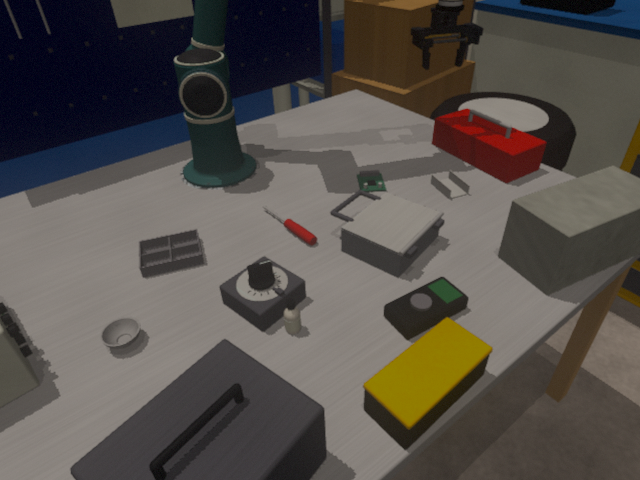

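View pics/top0.png

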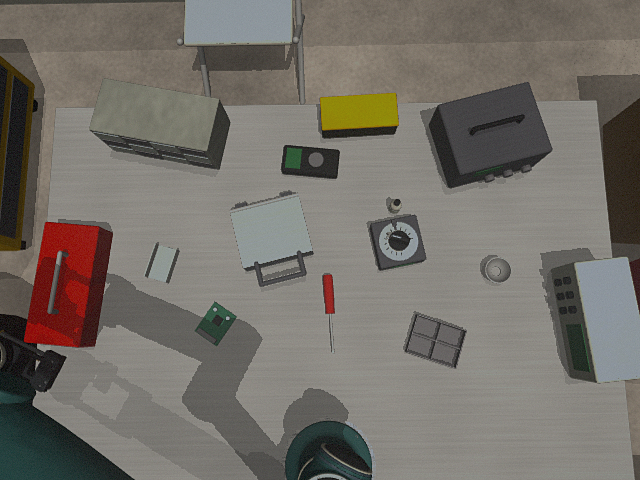

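The top view shows the dial near (398,240), the preheater near (271,230), and the bar handle near (281,275). I'll zoom in on both.

```bash
python3 - <<'E'
import numpy as np,cv2
t=np.load("top0.npz");s=np.load("scene0.npz")
a=cv2.resize(t['p'][205:279,360:434],(592,592),interpolation=cv2.INTER_CUBIC)
cv2.imwrite("pics/dialtop.png",a[:,:,::-1])
a=cv2.resize(s['p'][245:340,215:315],(800,600) and (632,600),interpolation=cv2.INTER_CUBIC)
cv2.imwrite("pics/dialscene.png",a[:,:,::-1])
a=cv2.resize(t['p'][185:295,220:325],(572,600),interpolation=cv2.INTER_CUBIC)
cv2.imwrite("pics/lidtop.png",a[:,:,::-1])
E
```

```text
(no output)
```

View pics/dialtop.png

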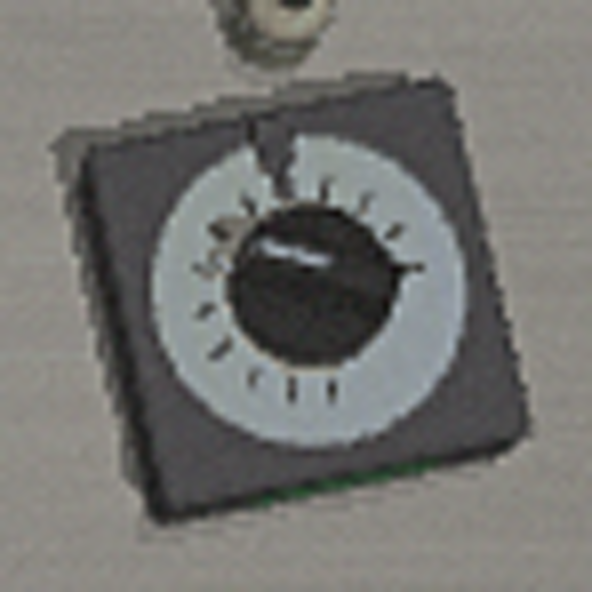

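View pics/dialscene.png

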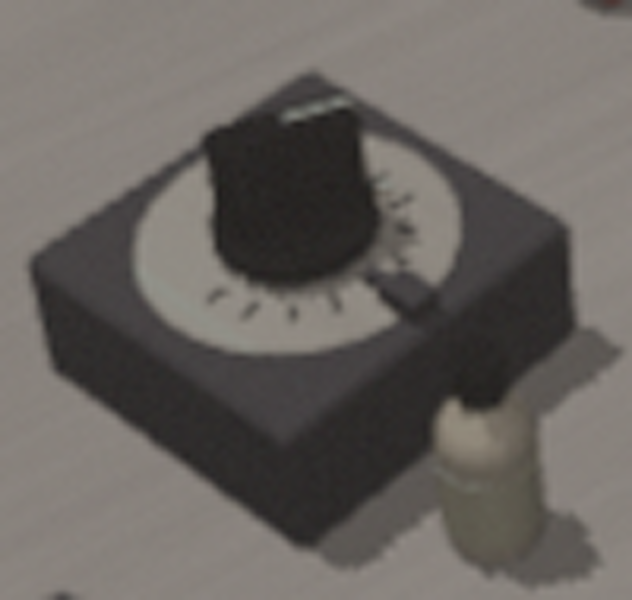

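View pics/lidtop.png

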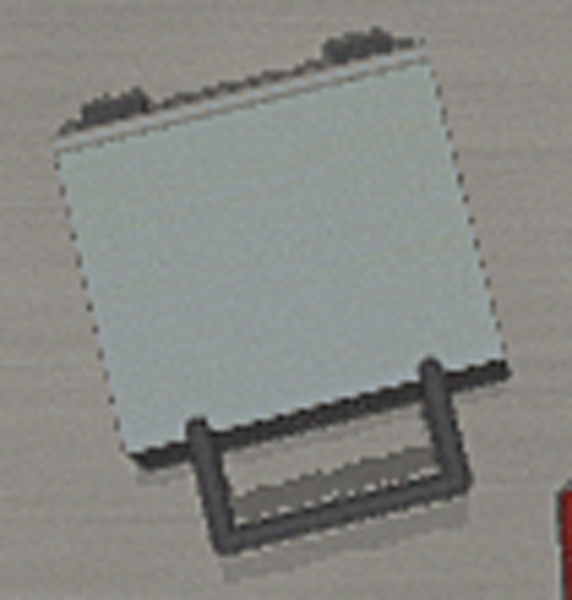

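```bash
cat > h.py <<'E'
import numpy as np,cv2
def cast(K,T,uv,z):
    uv=np.atleast_2d(np.asarray(uv,float)); r=np.c_[(uv[:,0]-K[0,2])/K[0,0],-(uv[:,1]-K[1,2])/K[1,1],-np.ones(len(uv))]@T[:3,:3].T
    o=T[:3,3]; return o+r*((z-o[2])/r[:,2])[:,None]
def proj(K,T,P):
    P=np.atleast_2d(P); c=(P-T[:3,3])@T[:3,:3]; return np.c_[K[0,0]*c[:,0]/-c[:,2]+K[0,2], K[1,1]*-c[:,1]/-c[:,2]+K[1,2]]
E
python3 - <<'E'
from h import *
np.set_printoptions(precision=4,suppress=True)
for n,(x0,x1,y0,y1) in (("top",(360,434,205,279)),("scene",(215,315,245,340))):
    t=np.load(n+"0.npz");K,T=t['K'],t['T'];p=t['p'].astype(int)
    m=np.zeros((480,640),np.uint8);g=p.sum(2)/3
    print(n,'gray disc sample',p[255,398-0] if n=="top" else p[290,245])
    sub=g[y0:y1,x0:x1]; thr=115 if n=="top" else 110
    w=(sub>thr).astype(np.uint8)
    nl,lab,st,ce=cv2.connectedComponentsWithStats(w)
    print(st[:8],ce[:8])
    for i in range(1,nl):
        if 200<st[i,4]<2500:
            c,_=cv2.findContours((lab==i).astype(np.uint8),0,cv2.CHAIN_APPROX_NONE)
            h=cv2.convexHull(c[0])[:,0]+[x0,y0]
            P=cast(K,T,h,0.0505); A=np.c_[2*P[:,:2],np.ones(len(P))]
            s=np.linalg.lstsq(A,(P[:,:2]**2).sum(1),rcond=None)[0]; r=np.sqrt(s[2]+s[0]**2+s[1]**2)
            print('circle',i,s[:2],r, np.abs(np.hypot(*(P[:,:2]-s[:2]).T)-r).max())
    # local depth points
    D=t['d']
t=np.load("top0.npz");K,T=t['K'],t['T']
cr=lambda a:np.array(a,float)/8-0.5+.5/8+[360,205]
print('ptr',cast(K,T,cr([[258,240],[327,262]]),.098))
print('tab',cast(K,T,cr([[285,190],[272,145]]),.057))
l=lambda a:np.array(a,float)/[5.4476,5.4545]-0.45+[220,185]
print('bar',cast(K,T,l([[228,540],[460,482]]),.068))
pl=cast(K,T,l([[60,150],[430,55],[505,370],[130,455]]),.068);print('plate',pl)
print([np.linalg.norm(pl[i]-pl[(i+1)%4]) for i in range(4)])
bx=cast(K,T,cr([[90,150],[445,85],[528,445],[158,515]]),.05);print('box',bx,bx.mean(0))
E
```

```text
top gray disc sample [141 152 154]
[[   6    0   61   66 1884]
 [   0    0   74   74 2833]
 [  19   17   39   39  749]
 [  33   30    8    3   10]] [[35.0005 34.94  ]
 [36.9693 37.4373]
 [38.5007 36.9479]
 [36.2    31.3   ]]
circle 2 [ 0.5523 -0.1822] 0.04947560841178419 0.0008912934207778653
scene gray disc sample [145 141 133]
[[   4    0   96   95 4096]
 [   0    0  100   95 4656]
 [  49   17    2    1    2]
 [  53   16    1    1    1]
 [  46   18    1    1    1]
 [  58   22   15   23  177]
 [  21   26   41   30  503]
 [  60   41    3    2    5]] [[53.8669 53.5898]
 [46.1115 41.7633]
 [49.5    17.    ]
 [53.     16.    ]
 [46.     18.    ]
 [65.8192 32.1864]
 [36.6223 44.7833]
 [60.8    41.6   ]]
circle 6 [ 0.5525 -0.19  ] 0.04576250431430327 0.016389331099003677
ptr [[ 0.5596 -0.1608  0.098 ]
 [ 0.5525 -0.1817  0.098 ]]
tab [[ 0.5832 -0.1748  0.057 ]
 [ 0.5979 -0.1711  0.057 ]]
bar [[0.4452 0.1629 0.068 ]
 [0.4706 0.057  0.068 ]]
plate [[0.6282 0.2434 0.068 ]
 [0.6716 0.0704 0.068 ]
 [0.522  0.0361 0.068 ]
 [0.4846 0.2083 0.068 ]]
[np.float64(0.1783452477498454), np.float64(0.15345323792428947), np.float64(0.17627407785516513), np.float64(0.1477580339988839)]
box [[ 0.5984 -0.1138  0.05  ]
 [ 0.6183 -0.228   0.05  ]
 [ 0.5016 -0.2497  0.05  ]
 [ 0.4806 -0.1324  0.05  ]] [ 0.5497 -0.181   0.05  ]
```

Estimates so far:
- Dial axis is about (0.552, -0.182).
- The pointer needs about 57.7° clockwise: world heading 71.2° to the tab at 13.5°. In joint terms the dial is at about 2.07 and the tab at 3.08, both inside their ranges.
- Bar middle is about (0.458, 0.110) and the hinge about (0.652, 0.157). The plate edges come out as expected.

Next I'll check obstacle heights along the transit.

```bash
python3 - <<'E'
from h import *
t=np.load("top0.npz");K,T,D=t['K'],t['T'],t['d']
v,u=np.mgrid[:480,:640]; P=np.stack([(u-K[0,2])/K[0,0]*D,-(v-K[1,2])/K[1,1]*D,-D],-1)@T[:3,:3].T+T[:3,3]
np.set_printoptions(precision=3,suppress=True)
for n,(a,b,c,d) in dict(red=(225,345,30,108),lid=(195,250,235,305),box=(215,265,372,422),bar=(250,285,255,305)).items():
    q=P[a:b,c:d].reshape(-1,3); print(n,np.percentile(q[:,2],[5,50,95,99.8]),q.min(0),q.max(0))
E
```

```text
red [-0.743  0.09   0.097  1.369] [ 0.292 -0.007 -0.764] [0.777 1.238 1.369]
lid [0.001 0.068 0.073 1.369] [ 0.325 -0.007 -0.007] [0.692 0.245 1.369]
box [-0.001  0.05   0.089  1.369] [ 0.325 -0.252 -0.012] [ 0.632 -0.007  1.369]
bar [-0.003  0.053  0.074  0.078] [ 0.325 -0.007 -0.008] [0.53  0.19  1.369]
```

Emit:
arm_command(series=[{"dp": [0,0,-3],"spin": 0},{"dp": [-3,-2,-2],"spin": 0},{"dp": [-3,-2,0],"spin": 0}], claw=4.5)

```text
time: 0.35
position: [0.3199, 0.5499, 0.2589]
tool_rot: [[-0.908, 0.418, -0.007], [0.419, 0.908, -0.008], [0.003, -0.01, -1.0]]
contact_force: [0.5, 0.5, 0.6]
width: 0.0703
```

Emit:
arm_command(series=[{"dp": [-2.6,-2.85,0]},{"dp": [-2.6,-2.85,0]},{"dp": [-2.6,-2.85,0]},{"dp": [-2.6,-2.85,0]},{"dp": [-2.6,-2.85,0]},{"dp": [-2.6,-2.85,0]},{"dp": [-2.6,-2.85,0]},{"dp": [-2.6,-2.85,0]}])

```text
$.series[0]: bad value
```

Emit:
arm_command(series=[{"dp": [-2.6,-2.85,0],"spin": 0},{"dp": [-2.6,-2.85,0],"spin": 0},{"dp": [-2.6,-2.85,0],"spin": 0},{"dp": [-2.6,-2.85,0],"spin": 0},{"dp": [-2.6,-2.85,0],"spin": 0},{"dp": [-2.6,-2.85,0],"spin": 0},{"dp": [-2.6,-2.85,0],"spin": 0},{"dp": [-2.6,-2.85,0],"spin": 0}])

```text
time: 1.02
position: [0.4153, 0.2443, 0.2584]
tool_rot: [[-0.911, 0.412, -0.007], [0.413, 0.911, -0.009], [0.003, -0.012, -1.0]]
contact_force: [0.8, -0.2, -0.4]
width: 0.0449
```

Emit:
arm_command(series=[{"dp": [-2.7,-3.0,0],"spin": 0},{"dp": [-2.7,-3.0,0],"spin": 0},{"dp": [-2.7,-3.0,0],"spin": 0},{"dp": [-2.7,-3.0,0],"spin": 0},{"dp": [-2.7,-3.0,0],"spin": 0},{"dp": [-2.7,-3.0,0],"spin": 0},{"dp": [-2.7,-3.0,0],"spin": 0},{"dp": [-2.7,-3.0,0],"spin": 0}])

```text
time: 1.68
position: [0.5105, -0.0753, 0.2584]
tool_rot: [[-0.911, 0.411, -0.008], [0.411, 0.911, -0.009], [0.004, -0.012, -1.0]]
contact_force: [1.0, 0.8, 0.5]
width: 0.045
```

Emit:
arm_command(series=[{"dp": [0,0,0],"spin": 7},{"dp": [0,0,0],"spin": 7},{"dp": [0,0,0],"spin": 7},{"dp": [0,0,0],"spin": 7},{"dp": [0,0,0],"spin": 7},{"dp": [0,0,0],"spin": 7},{"dp": [0,0,0],"spin": 7},{"dp": [0,0,0],"spin": 7}])

```text
time: 2.35
position: [0.509, -0.0872, 0.2534]
tool_rot: [[-0.143, 0.99, -0.017], [0.99, 0.143, -0.011], [-0.008, -0.018, -1.0]]
contact_force: [-0.0, 0.3, 0.4]
width: 0.0453
```

Emit:
arm_command(series=[{"dp": [0,0,0],"spin": 7},{"dp": [0,0,0],"spin": 7},{"dp": [0,0,0],"spin": 7},{"dp": [0,0,0],"spin": 6},{"dp": [-2.5,2.4,0],"spin": 0},{"dp": [-2.5,2.4,0],"spin": 0},{"dp": [-2.5,2.4,0],"spin": 0},{"dp": [0,0,0],"spin": 0}])

```text
time: 3.02
position: [0.5494, -0.1826, 0.2488]
tool_rot: [[0.336, 0.941, -0.023], [0.942, -0.337, -0.008], [-0.016, -0.019, -1.0]]
contact_force: [0.6, -0.3, -0.3]
width: 0.045
```

```bash
cat > st.py <<'E'
from plant import arm
import numpy as np,sys
np.set_printoptions(precision=4,suppress=True)
def st(tgt=None,yaw=None):
    s=arm.observe();R=s['tool_rot'];p=s['position']
    print('t',s['time'],'pos',p,'z',R[:,2],'yaw',np.degrees(np.arctan2(R[1,1],R[0,1])),'w',s['width'],'F',s['contact_force'],'j',s['joints'],flush=True)
    g=p-R[:,2]*arm.grip_depth; print('grasp',g)
    if tgt is not None: print('dp for grasp->tgt cm',100*R.T@(np.array(tgt)-g))
    return s
E
python3 -c "
from st import *
st([.5523,-.1822,.14])"
```

```text
t 3.0167 pos [ 0.5494 -0.1826  0.2488] z [-0.0233 -0.0083 -0.9997] yaw -19.67303403877909 w 0.044971684609859286 F [ 0.6411 -0.2701 -0.3149] j [-20.2741   4.3911 100.6996  -0.9386  75.9983  -0.3739]
grasp [ 0.5498 -0.1824  0.2675]
dp for grasp->tgt cm [ 0.3043  0.4724 12.737 ]
```

Emit:
arm_command(series=[{"dp": [0.3,0.45,2.5],"spin": -0.9},{"dp": [0,0,3.5],"spin": 0},{"dp": [0,0,3.5],"spin": 0},{"dp": [0,0,3],"spin": 0},{"dp": [0,0,0],"spin": 0}])

```text
time: 3.43
position: [0.5536, -0.1846, 0.1211]
tool_rot: [[0.326, 0.945, -0.019], [0.945, -0.326, -0.009], [-0.015, -0.015, -1.0]]
contact_force: [-1.5, 0.3, -0.8]
width: 0.045
```

```bash
python3 - <<'E'
from st import *
import cv2
st([.5523,-.1822,.084])
for n in("scene","top"):
    p,d=arm.capture(n)
    c=(slice(150,340),slice(170,360)) if n=="scene" else (slice(180,300),slice(340,460))
    cv2.imwrite(f"pics/{n}1.png",cv2.resize(p[c],(600,600),interpolation=2)[:,:,::-1])
E
```

```text
t 3.4333 pos [ 0.5536 -0.1846  0.1211] z [-0.019  -0.009  -0.9998] yaw -19.020403409004285 w 0.04502240288120869 F [-1.528   0.3108 -0.8457] j [-20.3435  10.2174 108.0935  -0.9716  62.5324  -0.8749]
grasp [ 0.554  -0.1844  0.1398]
dp for grasp->tgt cm [ 0.2354 -0.1493  5.5826]
```

View pics/scene1.png

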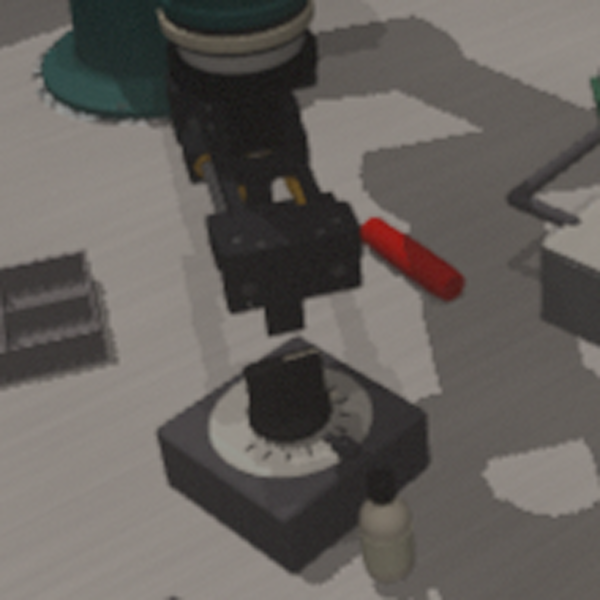

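The picture shows the gripper above the dial, with the near fingertip at (285,325) and the bar's white line at (300,355). They line up, so I'll descend and close.

Emit:
arm_command(series=[{"dp": [0.25,-0.15,2],"spin": -0.3},{"dp": [0,0,1.8],"spin": 0},{"dp": [0,0,1.6],"spin": 0},{"dp": [0,0,0],"spin": 0}])

```text
time: 3.87
position: [0.5646, -0.1855, 0.0838]
tool_rot: [[0.32, 0.947, 0.006], [0.947, -0.32, -0.018], [-0.015, 0.011, -1.0]]
contact_force: [-0.9, 1.2, 0.2]
width: 0.0449
```

```bash
python3 - <<'E'
from st import *
st([.5523,-.1822,.084])
E
```

```text
t 3.8667 pos [ 0.5646 -0.1855  0.0838] z [ 0.006  -0.0178 -0.9998] yaw -18.651157027034575 w 0.04491914093495918 F [-0.9039  1.2275  0.1601] j [-20.0709  12.56   109.6435  -1.001   57.1284  -0.8764]
grasp [ 0.5645 -0.1851  0.1025]
dp for grasp->tgt cm [-0.0832 -1.2705  1.8377]
```

```bash
python3 - <<'E'
from st import *
import cv2
for n in("scene","top"):
    p,d=arm.capture(n)
    c=(slice(200,330),slice(200,330)) if n=="scene" else (slice(180,300),slice(340,460))
    cv2.imwrite(f"pics/{n}2.png",cv2.resize(p[c],(600,600),interpolation=2)[:,:,::-1])
st()
E
```

```text
t 3.9667 pos [ 0.567  -0.1864  0.0869] z [ 0.011  -0.0197 -0.9997] yaw -18.651721317860375 w 0.04505962057881257 F [ 0.5635 -0.1113  0.4405] j [-20.0733  12.4255 109.4385  -1.0004  57.1594  -0.879 ]
grasp [ 0.5668 -0.186   0.1056]
```

View pics/scene2.png

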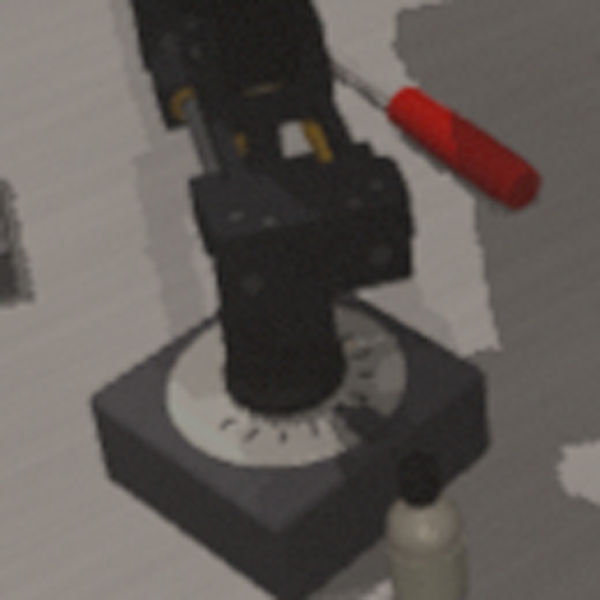

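View pics/top2.png

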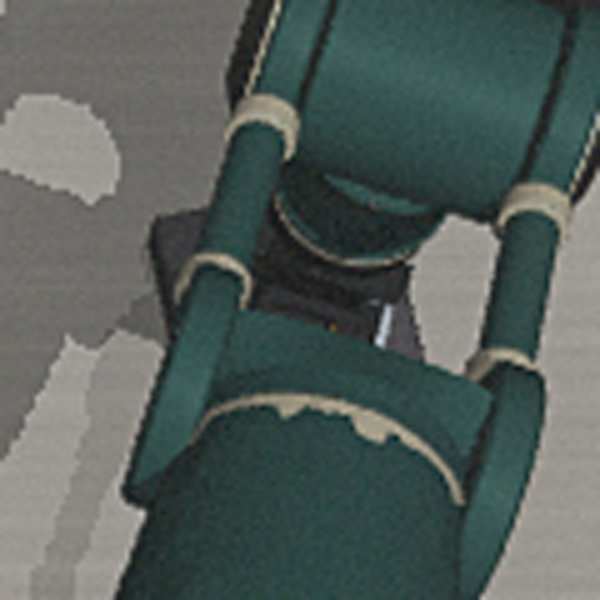

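Emit:
arm_command(series=[{"dp": [0,0,0],"spin": 0},{"dp": [0,0,0],"spin": 0}])

```text
time: 4.13
position: [0.5699, -0.1873, 0.0917]
tool_rot: [[0.32, 0.947, 0.017], [0.947, -0.32, -0.022], [-0.015, 0.023, -1.0]]
contact_force: [0.3, -0.2, 0.0]
width: 0.0448
```

```bash
python3 - <<'E'
from st import *
s=st([.5523,-.1822,.084]);print(s['joint_vel'],s['tau'],s['moment'])
E
```

```text
t 4.1333 pos [ 0.5699 -0.1873  0.0917] z [ 0.0172 -0.0219 -0.9996] yaw -18.640280629834226 w 0.04476874899447866 F [ 0.3169 -0.1587  0.0287] j [-20.0563  12.1914 109.161   -1.      57.2973  -0.8754]
grasp [ 0.5696 -0.1868  0.1104]
dp for grasp->tgt cm [-0.0722 -1.8453  2.6015]
[ 0.1411 -1.264  -1.3835  0.0106  0.7551  0.034 ] [  0.007  -43.1798 -31.5454   0.0038  -0.0762   0.0008] [-0.012   0.0852 -0.0212]
```

```bash
python3 - <<'E'
from st import *
import cv2
st()
p,d=arm.capture("scene"); c=arm.camera_params("scene");np.savez("s3.npz",p=p,d=d,K=c["mtx"],T=c["world_from_camera"])
q=p[200:330,200:330].astype(float); q=255*(np.clip(q,0,110)/110)**.5
cv2.imwrite("pics/scene3.png",cv2.resize(q.astype(np.uint8),(600,600),interpolation=2)[:,:,::-1])
st()
E
```

```text
t 4.1333 pos [ 0.5699 -0.1873  0.0917] z [ 0.0172 -0.0219 -0.9996] yaw -18.640280629834226 w 0.04476874899447866 F [ 0.3169 -0.1587  0.0287] j [-20.0563  12.1914 109.161   -1.      57.2973  -0.8754]
grasp [ 0.5696 -0.1868  0.1104]
t 4.1833 pos [ 0.5703 -0.1874  0.0921] z [ 0.0181 -0.0222 -0.9996] yaw -18.641206541298093 w 0.044581223056208076 F [0.178  0.7268 0.5046] j [-20.0572  12.1768 109.1348  -0.9997  57.284   -0.8754]
grasp [ 0.5699 -0.187   0.1108]
```

View pics/scene3.png

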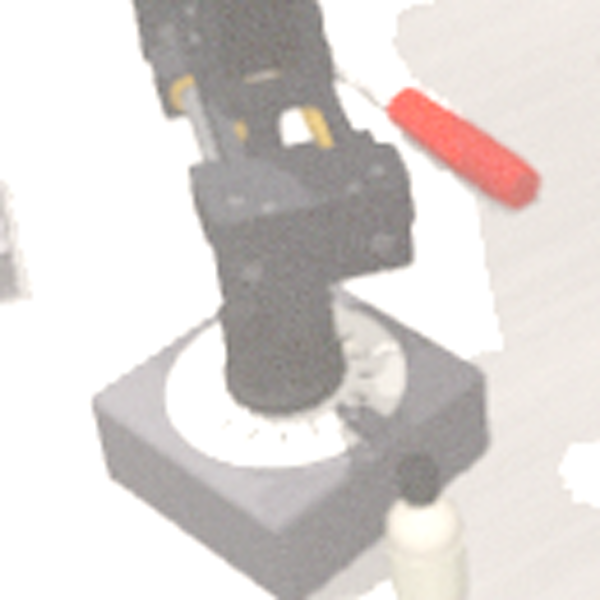

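Emit:
arm_command(series=[{"dp": [0,0,-0.8],"spin": 0},{"dp": [0,-1.0,-0.5],"spin": 0},{"dp": [0,-0.9,0],"spin": 0}])

```text
time: 4.43
position: [0.5539, -0.1817, 0.1088]
tool_rot: [[0.32, 0.947, 0.023], [0.947, -0.319, -0.024], [-0.015, 0.029, -0.999]]
contact_force: [-0.2, 0.1, -0.3]
width: 0.0452
```

```bash
python3 - <<'E'
from st import *
s=st([.5523,-.1822,.084]);print(s['joint_vel'])
E
```

```text
t 4.4333 pos [ 0.5539 -0.1817  0.1088] z [ 0.0226 -0.0239 -0.9995] yaw -18.639227926752874 w 0.04517480266638682 F [-0.1986  0.1033 -0.281 ] j [-20.0829   9.2061 110.7312  -0.9868  58.379   -0.9258]
grasp [ 0.5535 -0.1812  0.1274]
dp for grasp->tgt cm [-0.0608 -0.2073  4.3415]
[ -0.3335 -11.7578  12.4148   0.0018  -3.0646  -0.2798]
```

Emit:
arm_command(series=[{"dp": [0,-0.2,1.0],"spin": 0}])

```text
time: 4.52
position: [0.5528, -0.1815, 0.1013]
tool_rot: [[0.32, 0.947, 0.027], [0.947, -0.319, -0.025], [-0.015, 0.033, -0.999]]
contact_force: [0.3, -0.9, -0.7]
width: 0.0455
```

Emit:
arm_command(series=[{"dp": [0,0,0.8],"spin": 0}])

```text
time: 4.6
position: [0.5521, -0.1814, 0.0931]
tool_rot: [[0.32, 0.947, 0.027], [0.947, -0.319, -0.026], [-0.016, 0.034, -0.999]]
contact_force: [-0.5, 0.3, -0.8]
width: 0.0446
```

Emit:
arm_command(series=[{"dp": [0,0,0.8],"spin": 0}])

```text
time: 4.68
position: [0.552, -0.1815, 0.0846]
tool_rot: [[0.32, 0.947, 0.028], [0.947, -0.32, -0.026], [-0.015, 0.035, -0.999]]
contact_force: [0.3, -0.2, 0.3]
width: 0.0449
```

Emit:
arm_command(series=[{"dp": [0,0,0.8],"spin": 0}])

```text
time: 4.77
position: [0.5515, -0.1815, 0.0752]
tool_rot: [[0.32, 0.947, 0.027], [0.947, -0.32, -0.025], [-0.015, 0.034, -0.999]]
contact_force: [-0.6, 0.1, -0.8]
width: 0.0448
```

Emit:
arm_command(series=[{"dp": [0,0,0.8],"spin": 0}])

```text
time: 4.85
position: [0.5513, -0.1816, 0.0657]
tool_rot: [[0.32, 0.947, 0.026], [0.947, -0.32, -0.025], [-0.015, 0.033, -0.999]]
contact_force: [-0.7, -0.6, -0.2]
width: 0.0448
```

Emit:
arm_command(series=[{"dp": [0,0,0.4],"spin": 0}])

```text
time: 4.93
position: [0.5502, -0.1813, 0.0593]
tool_rot: [[0.32, 0.947, 0.023], [0.947, -0.32, -0.024], [-0.015, 0.03, -0.999]]
contact_force: [0.1, -0.2, 0.1]
width: 0.0449
```

The earlier deflection was probably overshoot at descent speed, touching down on the skirt; slow steps track cleanly. I'll back up slightly and close.

Emit:
arm_command(series=[{"dp": [0,0.1,-0.5],"spin": 0},{"dp": [0,0,0],"spin": 0}])

```text
time: 5.1
position: [0.5492, -0.1809, 0.0612]
tool_rot: [[0.32, 0.947, 0.018], [0.947, -0.32, -0.022], [-0.015, 0.024, -1.0]]
contact_force: [0.3, 0.5, 0.7]
width: 0.0452
```

```bash
python3 - <<'E'
from st import *
s=st([.5523,-.1822,.084]);print(s['joint_vel'])
E
```

```text
t 5.1 pos [ 0.5492 -0.1809  0.0612] z [ 0.0179 -0.0222 -0.9996] yaw -18.65642455999684 w 0.04521233052817966 F [0.3099 0.4511 0.704 ] j [-20.1684  12.0029 113.0963  -1.0424  53.503   -0.8917]
grasp [ 0.5488 -0.1804  0.0799]
dp for grasp->tgt cm [-0.0607  0.3955 -0.403 ]
[-0.0237  1.8027  1.2379 -0.0564 -0.7054 -0.0468]
```

Emit:
arm_command(series=[{"dp": [0,0.35,-0.5],"spin": 0},{"dp": [0,0,0],"spin": 0}], claw=2.5)

```text
time: 5.27
position: [0.5528, -0.182, 0.0665]
tool_rot: [[0.32, 0.947, 0.018], [0.947, -0.32, -0.022], [-0.015, 0.024, -1.0]]
contact_force: [0.4, -0.4, 0.2]
width: 0.0336
```

```bash
python3 - <<'E'
from st import *
s=st([.5523,-.1822,.084]);print(s['joint_vel'])
E
```

```text
t 5.2667 pos [ 0.5528 -0.182   0.0665] z [ 0.0175 -0.022  -0.9996] yaw -18.65804027539684 w 0.0335890186055662 F [ 0.3765 -0.4056  0.2237] j [-20.1538  12.0328 112.4034  -1.0325  54.1914  -0.8913]
grasp [ 0.5525 -0.1816  0.0852]
dp for grasp->tgt cm [-0.0578 -0.0024  0.1188]
[-0.0573  0.5347  1.2677 -0.0051  0.2985  0.0105]
```

Centred well, so I'll close.

Emit:
arm_command(series=[{"dp": [0,0,0],"spin": 0},{"dp": [0,0,0],"spin": 0},{"dp": [0,0,0],"spin": 0},{"dp": [0,0,0],"spin": 0}], claw=0.8)

```text
time: 5.6
position: [0.5532, -0.1819, 0.068]
tool_rot: [[0.32, 0.947, 0.018], [0.947, -0.32, -0.022], [-0.015, 0.024, -1.0]]
contact_force: [0.5, -0.5, -2.1]
width: 0.0133
```

```bash
python3 - <<'E'
from st import *
s=st([.5523,-.1822,.084]);print(s['joint_vel'],s['moment'])
E
```

```text
t 5.6 pos [ 0.5532 -0.1819  0.068 ] z [ 0.0177 -0.0217 -0.9996] yaw -18.66363499277809 w 0.013326256530304342 F [ 0.5065 -0.5079 -2.1242] j [-20.1412  11.9609 112.3086  -1.008   54.3518  -0.8898]
grasp [ 0.5529 -0.1815  0.0867]
dp for grasp->tgt cm [-0.0784 -0.0402  0.2673]
[-0.044  -0.1845  0.0316 -0.0196  0.1779  0.0415] [-0.0939 -0.035  -0.    ]
```

Emit:
arm_command(series=[{"dp": [0,0,0],"spin": 3},{"dp": [0,0,0],"spin": 5},{"dp": [0,0,0],"spin": 5},{"dp": [0,0,0],"spin": 5},{"dp": [0,0,0],"spin": 5},{"dp": [0,0,0],"spin": 5},{"dp": [0,0,0],"spin": 5},{"dp": [0,0,0],"spin": 3}])

```text
time: 6.27
position: [0.5549, -0.1832, 0.068]
tool_rot: [[0.831, 0.555, 0.023], [0.556, -0.831, -0.025], [0.005, 0.034, -0.999]]
contact_force: [-0.3, 1.6, -1.3]
width: 0.0133
```

```bash
python3 - <<'E'
from st import *
s=st([.5523,-.1822,.084]);print(s['joint_vel'],s['moment'])
E
```

```text
t 6.2667 pos [ 0.5549 -0.1832  0.068 ] z [ 0.0229 -0.0254 -0.9994] yaw -56.25598824795432 w 0.013294068987180862 F [-0.3483  1.5644 -1.2744] j [-20.1445  11.9403 112.3423  -1.1315  53.9895  36.7582]
grasp [ 0.5544 -0.1827  0.0867]
dp for grasp->tgt cm [-0.1475 -0.1723  0.2604]
[ 0.0124  0.1272  0.1207 -0.1935 -0.472  36.2385] [-0.0742  0.2043  0.0486]
```

Emit:
arm_command(series=[{"dp": [0,0,0],"spin": 5},{"dp": [0,0,0],"spin": 5},{"dp": [0,0,0],"spin": 4},{"dp": [0,0,0],"spin": 2},{"dp": [0,0,0],"spin": 0},{"dp": [0,0,0],"spin": 0}])

```text
time: 6.77
position: [0.5553, -0.1841, 0.068]
tool_rot: [[0.956, 0.291, 0.025], [0.292, -0.956, -0.028], [0.015, 0.034, -0.999]]
contact_force: [0.5, 0.7, -0.4]
width: 0.0138
```

```bash
python3 - <<'E'
from st import *
import cv2
s=st([.5523,-.1822,.084]);print(s['joint_vel'],s['moment'])
p,d=arm.capture("scene"); 
q=p[240:340,215:315].astype(float); q=255*(np.clip(q,0,160)/160)**.6
cv2.imwrite("pics/scene4.png",cv2.resize(q.astype(np.uint8),(600,600),interpolation=2)[:,:,::-1])
E
```

```text
t 6.7667 pos [ 0.5553 -0.1841  0.068 ] z [ 0.0246 -0.0275 -0.9993] yaw -73.0769496882103 w 0.013750015925386029 F [ 0.4957  0.6908 -0.4234] j [-20.1592  11.9267 112.3646  -1.2341  53.8487  53.6147]
grasp [ 0.5548 -0.1836  0.0867]
dp for grasp->tgt cm [-0.2037 -0.2126  0.2555]
[ 0.0007 -0.0308  0.0685 -0.0347 -0.0491  0.2498] [ 0.0194  0.3455 -0.0078]
```

View pics/scene4.png

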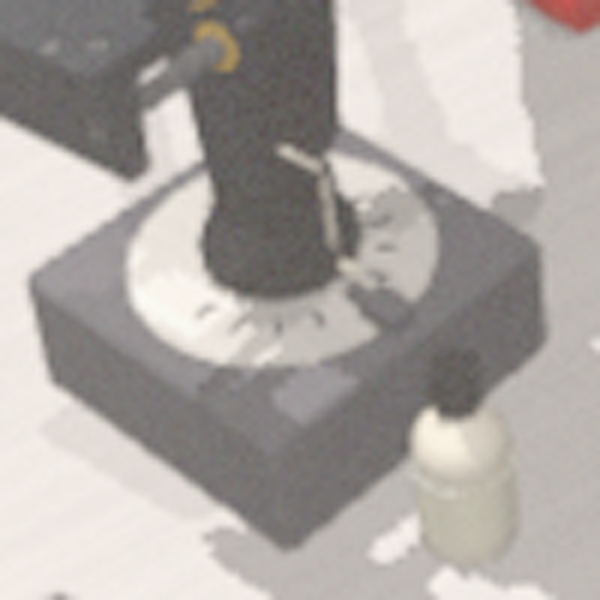

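The line down the bar end runs from (322,158) to (332,245), and the tab finger tip is near (355,288). Now to turn these into angles.

```bash
python3 - <<'E'
from h import *
np.set_printoptions(precision=4,suppress=True)
t=np.load("scene0.npz");K,T=t['K'],t['T']
c=np.array([.5523,-.1822])
cr=lambda a:np.array(a,float)/6-.42+[215,240]
def ang(uv,z):
    P=cast(K,T,uv,z)[:,:2]-c; return np.c_[np.degrees(np.arctan2(P[:,1],P[:,0])),np.hypot(*P.T)]
print('line top',ang(cr([[322,158]]),.098),'start',ang(cr([[283,150]]),.098),'base',ang(cr([[332,245]]),.058),'tabtip',ang(cr([[355,288]]),.057),'tab out',ang(cr([[395,310]]),.058))
# disc edge check: leftmost/bottom
print('disc',ang(cr([[127,270],[265,366],[438,235]]),.0505))
for a in (10,12,14,16,18,20):
    e=np.array([np.cos(np.radians(a)),np.sin(np.radians(a))])
    for r,z in((.023,.098),(.023,.06),(.036,.057)): print(a,r,(proj(K,T,[[*(c+r*e),z]])-[215,240]+.42)*6,end=' ')
    print()
# zoomed scene0 tab in earlier crop: scale 6.32, offset 215,245
s=lambda a:np.array(a,float)/6.32-.42+[215,245]
print('scene0 tab tip',ang(s([[365,275]]),.057),'ptr',ang(s([[350,97]]),.098),ang(s([[283,117]]),.098))
E
```

```text
line top [[22.7125  0.0188]] start [[-1.6693  0.0063]] base [[31.2448  0.0162]] tabtip [[6.5823 0.0346]] tab out [[8.6729 0.0522]]
disc [[-119.2024    0.0521]
 [ -39.7293    0.0519]
 [  59.5027    0.0482]]
10 0.023 [[322.1753 171.2265]] 10 0.023 [[334.2813 261.1171]] 10 0.036 [[362.9699 286.6507]] 
12 0.023 [[324.0827 169.8972]] 12 0.023 [[336.1313 259.7736]] 12 0.036 [[365.8574 284.5136]] 
14 0.023 [[325.9247 168.5318]] 14 0.023 [[337.9175 258.3935]] 14 0.036 [[368.6419 282.3196]] 
16 0.023 [[327.6992 167.1321]] 16 0.023 [[339.6378 256.9786]] 16 0.036 [[371.3202 280.0717]] 
18 0.023 [[329.4039 165.7   ]] 18 0.023 [[341.2901 255.5308]] 18 0.036 [[373.8891 277.7729]] 
20 0.023 [[331.037  164.2373]] 20 0.023 [[342.8726 254.0519]] 20 0.036 [[376.3455 275.4265]] 
scene0 tab tip [[1.927  0.0339]] ptr [[76.0154  0.0195]] [[-97.3924   0.0015]]
```

```bash
python3 - <<'E'
from h import *
np.set_printoptions(precision=4,suppress=True)
t=np.load("scene0.npz");K,T=t['K'],t['T']
cr=lambda a:np.array(a,float)/6-.42+[215,240]
# edge from scene0 gray: polar gradient search about predicted disc
g=cv2.GaussianBlur(t['p'].mean(2).astype(np.float32),(0,0),.7)
c=np.array([.552,-.184]);pts=[]
for a in np.radians(np.arange(0,360,6)):
    e=np.array([np.cos(a),np.sin(a)]); rs=np.arange(.042,.058,.0005)
    uv=proj(K,T,np.c_[c+rs[:,None]*e,np.full(len(rs),.0505)]).astype(np.float32)
    v=cv2.remap(g,uv[:,0].copy(),uv[:,1].copy(),1).ravel(); k=np.argmin(np.diff(v))
    if np.diff(v)[k]<-2.5 and 0<k<len(rs)-2: pts.append((np.degrees(a),*(c+rs[k]*e+.00025*e)))
pts=np.array(pts);q=pts[:,1:]
for _ in range(4):
    A=np.c_[2*q,np.ones(len(q))];s=np.linalg.lstsq(A,(q**2).sum(1),rcond=None)[0];r=np.sqrt(s[2]+s[0]**2+s[1]**2)
    res=np.abs(np.hypot(*(q-s[:2]).T)-r);q=q[res<max(.001,1.5*np.median(res))]
print(len(pts),len(q),s[:2],r); c=s[:2]
def ang(uv,z):
    P=cast(K,T,uv,z)[:,:2]-c; return np.c_[np.degrees(np.arctan2(P[:,1],P[:,0])),np.hypot(*P.T)]
print('line top',ang(cr([[322,158]]),.098),'base',ang(cr([[332,245]]),.058),'tabtip',ang(cr([[355,288]]),.057),'tab out',ang(cr([[395,305]]),.058))
E
```

```text
47 39 [ 0.5527 -0.1849] 0.050214474618569135
line top [[30.4282  0.0197]] base [[39.4757  0.0175]] tabtip [[11.1086  0.0347]] tab out [[13.4455  0.0507]]
```

Emit:
arm_command(series=[{"dp": [0,0,0],"spin": 2},{"dp": [0,0,0],"spin": 1.2},{"dp": [0,0,0],"spin": 0},{"dp": [0,0,0],"spin": 0}])

```text
time: 7.15
position: [0.5553, -0.1843, 0.068]
tool_rot: [[0.971, 0.239, 0.025], [0.239, -0.971, -0.028], [0.017, 0.033, -0.999]]
contact_force: [-0.5, -0.3, -0.7]
width: 0.0137
```

Emit:
arm_command(series=[{"dp": [0,0,0],"spin": 0},{"dp": [0,0,0],"spin": 0},{"dp": [0,0,0],"spin": 0}], claw=4)

```text
time: 7.4
position: [0.5559, -0.1844, 0.0684]
tool_rot: [[0.97, 0.24, 0.026], [0.241, -0.97, -0.028], [0.019, 0.034, -0.999]]
contact_force: [0.5, 0.5, -0.6]
width: 0.0312
```

```bash
python3 - <<'E'
from st import *
s=st([.5523,-.1822,.18]);print(s['joint_vel'],s['moment'])
E
```

```text
t 7.4 pos [ 0.5559 -0.1844  0.0684] z [ 0.0261 -0.0284 -0.9993] yaw -76.10727281406061 w 0.031218800069373834 F [ 0.5352  0.5092 -0.6006] j [-20.1596  11.9058 112.3415  -1.2535  53.7945  56.6528]
grasp [ 0.5554 -0.1839  0.0871]
dp for grasp->tgt cm [-0.0873  0.0769 -9.2985]
[ 0.0476 -0.1354  0.0475  0.0636 -0.0298 -0.2454] [-0.022   0.1706  0.0132]
```

Emit:
arm_command(series=[{"dp": [0,0,-1.5],"spin": 0},{"dp": [0,0,-3],"spin": 0},{"dp": [0,0,-3.5],"spin": 0},{"dp": [0,-0.5,-3],"spin": 0},{"dp": [-0.2,-3,-1.5],"spin": 0},{"dp": [-0.2,-3.5,0],"spin": 0},{"dp": [-0.2,-3.5,0],"spin": 0},{"dp": [-0.2,-3.5,0],"spin": 0}])

```text
time: 8.07
position: [0.5129, -0.0485, 0.1959]
tool_rot: [[0.972, 0.232, 0.031], [0.233, -0.972, -0.029], [0.023, 0.035, -0.999]]
contact_force: [0.4, 0.2, 0.8]
width: 0.04
```

Emit:
arm_command(series=[{"dp": [-0.2,-3.5,0],"spin": 0},{"dp": [-0.2,-3.5,0],"spin": 0},{"dp": [-0.2,-3.5,0],"spin": 0},{"dp": [-0.2,-2,0],"spin": 0},{"dp": [0,0,0],"spin": -7},{"dp": [0,0,0],"spin": -7},{"dp": [0,0,0],"spin": -7},{"dp": [0,0,0],"spin": -7}])

```text
time: 8.73
position: [0.4719, 0.084, 0.1943]
tool_rot: [[0.739, 0.673, 0.038], [0.674, -0.739, -0.025], [0.011, 0.044, -0.999]]
contact_force: [0.7, 0.1, 0.0]
width: 0.0398
```

Emit:
arm_command(series=[{"dp": [0,0,0],"spin": -7},{"dp": [0,0,0],"spin": -7},{"dp": [0,0,0],"spin": -7},{"dp": [0,0,0],"spin": -7},{"dp": [0,0,0],"spin": -7},{"dp": [0,0,0],"spin": -7},{"dp": [0,0,0],"spin": -7},{"dp": [0,0,0],"spin": -7}])

```text
time: 9.4
position: [0.4721, 0.085, 0.1959]
tool_rot: [[-0.166, 0.985, 0.042], [0.986, 0.167, -0.024], [-0.031, 0.038, -0.999]]
contact_force: [0.1, 0.1, -0.4]
width: 0.0402
```

```bash
python3 - <<'E'
from st import *
import cv2
s=st([.458,.110,.16]);print(s['joint_vel'])
for n in("scene","top"):
    p,d=arm.capture(n); c=arm.camera_params(n)
    np.savez(f"{n}5.npz",p=p,d=d,K=c["mtx"],T=c["world_from_camera"])
    cv2.imwrite(f"pics/{n}5.png",p[:,:,::-1])
    q=p[205:279,360:434] if n=="top" else p[240:340,215:315]
    q=255*(np.clip(q.astype(float),0,160)/160)**.6
    cv2.imwrite(f"pics/{n}5z.png",cv2.resize(q.astype(np.uint8),(592,592),interpolation=2)[:,:,::-1])
E
```

```text
t 9.4 pos [0.4721 0.085  0.1959] z [ 0.0422 -0.024  -0.9988] yaw 9.619579450136422 w 0.040219475375768636 F [ 0.1445  0.0524 -0.4091] j [  8.5391  -7.2249 117.7025  -1.8642  67.3442  -0.3619]
grasp [0.4713 0.0854 0.2146]
dp for grasp->tgt cm [ 2.8095 -1.1051  5.3363]
[  0.0319  -0.2882   0.0152  -0.0444  -0.0037 -85.1861]
```

View pics/top5z.png

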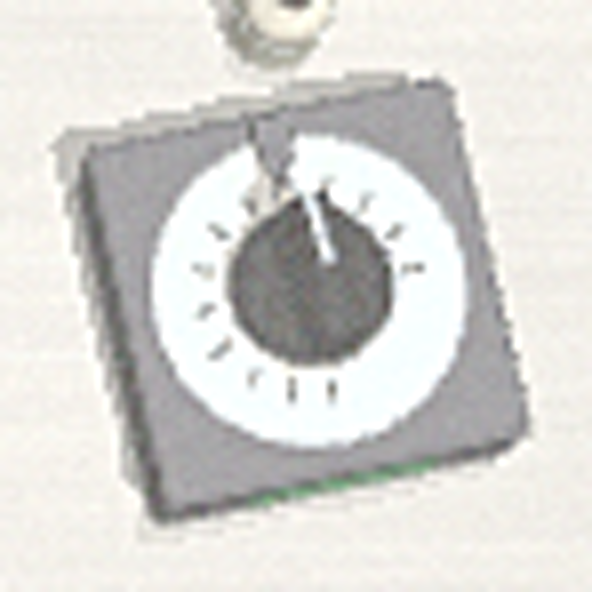

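View pics/scene5z.png

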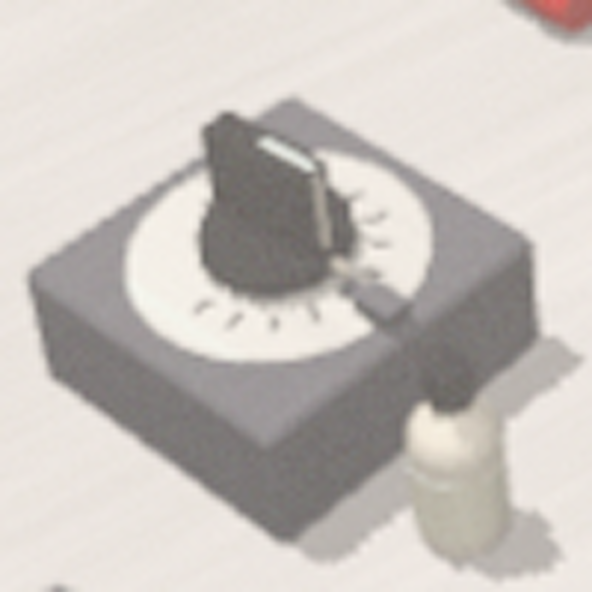

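View pics/scene5.png

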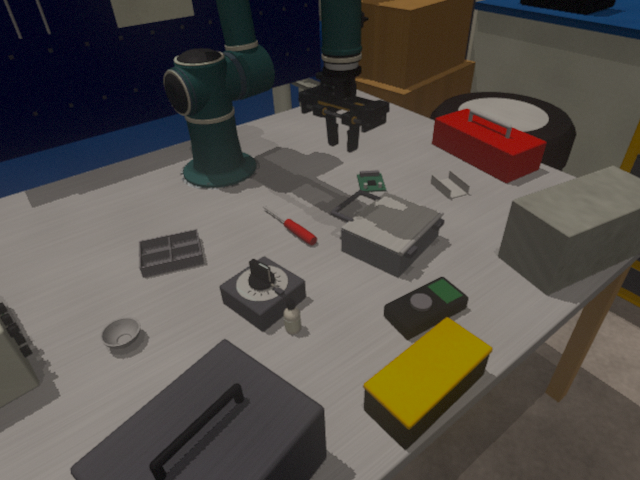

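```bash
python3 - <<'E'
from h import *
np.set_printoptions(precision=4,suppress=True)
t=np.load("top5.npz");K,T=t['K'],t['T'];g=t['p'].mean(2)
c=np.array([.5523,-.1822])
t0=np.load("top0.npz")['p'].mean(2)
for nm,G,(a,b,u0,u1) in(("start",t0,(233,241,390,403)),("now",g,(229,240,396,404))):
    print(G[a:b,u0:u1].astype(int)) 
# tab: darkness in ring at z .0575 r 31..47 vs angle, averaging both frames
for r in (.034,.036,.040,.044,.047):
    A=np.radians(np.arange(-10,40,1.)); uv=proj(K,T,np.c_[c[0]+r*np.cos(A),c[1]+r*np.sin(A),np.full(len(A),.057)]).astype(np.float32)
    v=np.mean([cv2.remap(x.astype(np.float32),uv[:,0].copy(),uv[:,1].copy(),1).ravel() for x in (g,t0)],0)
    w=np.clip(115-v,0,None); print(r,v[::2].astype(int),'mean',(w*np.degrees(A)).sum()/w.sum())
# line : bright in dial top plane
for nm,G,lo,hi in(("start",t0,40,100),("now",g,-20,50)):
  for r in (.004,.008,.011,.014,.017,.020):
    A=np.radians(np.arange(lo,hi,1.)); uv=proj(K,T,np.c_[c[0]+r*np.cos(A),c[1]+r*np.sin(A),np.full(len(A),.098)]).astype(np.float32)
    v=cv2.remap(G.astype(np.float32),uv[:,0].copy(),uv[:,1].copy(),1).ravel()
    w=np.clip(v-v.min()-.35*(v.max()-v.min()),0,None); print(nm,r,int(v.min()),int(v.max()),'ang',(w*np.degrees(A)).sum()/w.sum())
E
```

```text
[[111  89  25  33  35  40  41  38  42  39  44  44  44]
 [ 90  44  41  61  44  30  34  38  36  36  46  47  54]
 [ 48  66  91 141  99  69  60  63  48  33  33  40  42]
 [ 44  80  60 127 168 173 135 141  88  74  57  49  34]
 [ 57  37  43  43  41  63  69 125 168 169 139  78  43]
 [ 42  37  43  41  42  48  47  42  36  63  76  49  44]
 [ 32  39  41  42  35  39  42  41  38  47  46  48  51]
 [ 48  35  37  34  38  41  31  34  40  37  35  41  42]]
[[117  74 143  67  19 164 166 161]
 [ 29  26 137 113  35  81 161 165]
 [ 38  38  95 156  45  30  40 119]
 [ 37  42  36 193  69  40  44  34]
 [ 31  36  36 186 110  47  39  44]
 [ 34  44  41  93 122  44  42  47]
 [ 42  42  40  68 190  65  39  46]
 [ 44  34  42  32 182 113  44  40]
 [ 35  43  35  44 105 110  47  48]
 [ 42  40  41  46  55  43  40  45]
 [ 38  45  42  43  51  46  49  43]]
0.034 [115 111 136 159 158 157 158 159 143 121  98  76  65  68  75 108 135 138
 136 133 130 117 104  98 102] mean 17.71935051114956
0.036 [133 134 146 158 157 156 158 160 152 139 104  65  57  55  83 126 142 137
 134 134 133 131 125 125 137] mean 14.515340513064775
0.04 [15
[... 169 characters left out ...]
3  73  73  72  71  66  66 121 167
 161 156 156 155 153 152 154] mean 14.14844876076378
0.047 [146 146 143 143 144 148 165 135  85  79  74  74  73  70  60  83 138 155
 158 150 149 156 147 147 162] mean 13.40337820493425
start 0.004 78 167 ang 75.32551239891237
start 0.008 40 141 ang 76.34939931541149
start 0.011 37 137 ang 72.00536364755975
start 0.014 35 170 ang 75.06080050400682
start 0.017 35 158 ang 75.79818629007893
start 0.02 35 132 ang 73.71155918137254
now 0.004 81 183 ang 16.972289233841106
now 0.008 42 135 ang 12.733584358317623
now 0.011 40 164 ang 15.539536497561915
now 0.014 35 192 ang 14.48405420952809
now 0.017 36 144 ang 9.261143140115761
now 0.02 28 164 ang -5.589629701897019
```

```bash
python3 - <<'E'
from h import *
t=np.load("top5.npz");K,T=t['K'],t['T']
for G,(a,b,u0,u1) in((np.load("top0.npz")['p'].mean(2),(235,239,392,403)),(t['p'].mean(2),(230,239,397,402))):
    v,u=np.mgrid[a:b,u0:u1]; w=np.clip(G[a:b,u0:u1]-60,0,None).ravel()
    m=w>15; P=cast(K,T,np.c_[u.ravel(),v.ravel()][m],.098)[:,:2];w=w[m]
    mu=(P*w[:,None]).sum(0)/w.sum(); U,S,V=np.linalg.svd((P-mu)*np.sqrt(w)[:,None]); d=V[0]; d=d if d@(mu-[.5523,-.1822])>0 else -d
    print('dir',np.degrees(np.arctan2(d[1],d[0])),'mid',mu, 'perp offset of axis mm',1e3*np.cross(d,np.array([.5523,-.1822])-mu))
E
```

```text
dir 74.69345795400247 mid [ 0.55522388 -0.17148367] perp offset of axis mm -0.008764693337488631
dir 14.202006189171028 mid [ 0.56232178 -0.17972793] perp offset of axis mm 0.06224089240608076<stdin>:7: DeprecationWarning: Arrays of 2-dimensional vectors are deprecated. Use arrays of 3-dimensional vectors instead. (deprecated in NumPy 2.0)
```

The pointer's line heads 14.2° and passes through the axis, and the tab is at about 13.9°. That is aligned within 0.5°, so the dial is set. Now the lid.

Emit:
arm_command(series=[{"dp": [0,0,0],"spin": 0},{"dp": [2.5,-1.0,0],"spin": 0},{"dp": [0,0,1],"spin": 0},{"dp": [0,0,2],"spin": 0},{"dp": [0,0,2],"spin": 0},{"dp": [0,0,1],"spin": 0},{"dp": [0,0,0],"spin": 0}], claw=4.4)

```text
time: 10.08
position: [0.4631, 0.1075, 0.1347]
tool_rot: [[-0.141, 0.989, 0.049], [0.99, 0.142, -0.023], [-0.03, 0.045, -0.999]]
contact_force: [-0.2, 0.1, 0.2]
width: 0.0445
```

```bash
python3 - <<'E'
from st import *
s=st([.458,.110,.066]);print(s['joint_vel'])
E
```

```text
t 10.0833 pos [0.4631 0.1075 0.1347] z [ 0.0492 -0.023  -0.9985] yaw 8.160373163155974 w 0.04446646458132874 F [-0.1884  0.1195  0.2455] j [ 11.4896  -4.71   122.2494  -2.1432  59.9756   4.4003]
grasp [0.4622 0.1079 0.1534]
dp for grasp->tgt cm [ 0.5248 -0.786   8.6995]
[-0.007  -0.045  -0.0293 -0.1809  0.5644  1.0111]
```

Emit:
arm_command(series=[{"dp": [0.5,-0.5,0],"spin": -3.5},{"dp": [0,0,1],"spin": -1.8},{"dp": [0,0,1.5],"spin": 0},{"dp": [0,0,1],"spin": 0},{"dp": [0,0,0],"spin": 0}])

```text
time: 10.5
position: [0.461, 0.1104, 0.1002]
tool_rot: [[-0.229, 0.972, 0.051], [0.973, 0.23, -0.023], [-0.034, 0.045, -0.998]]
contact_force: [-0.9, -0.0, -0.4]
width: 0.0439
```

```bash
python3 - <<'E'
from st import *
s=st([.458,.110,.066]);print(s['joint_vel'])
import cv2
p,d=arm.capture("scene")
cv2.imwrite("pics/scene6.png",cv2.resize(p[100:270,270:460],(760,680)[0:1]+(600,),interpolation=2)[:,:,::-1])
E
```

```text
t 10.5 pos [0.461  0.1104 0.1002] z [ 0.0513 -0.0231 -0.9984] yaw 13.324987024020954 w 0.04391125348861335 F [-0.8894 -0.0127 -0.3928] j [ 11.9214  -2.6541 124.356   -2.3059  55.7161  -0.1035]
grasp [0.46   0.1108 0.1189]
dp for grasp->tgt cm [ 0.1491 -0.4512  5.2727]
[-0.0228 -0.5218 -1.0421 -0.0297  1.2786  0.5285]
```

View pics/scene6.png

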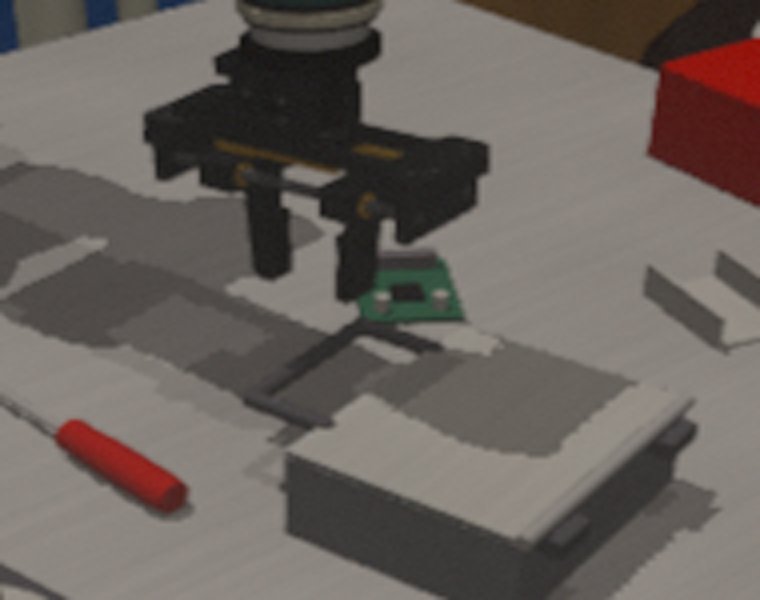

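The fingers at (270,270) and (355,290) straddle the bar, which runs (265,390)–(365,325). I'll descend slowly.

Emit:
arm_command(series=[{"dp": [0.1,-0.3,0.8],"spin": 0},{"dp": [0,-0.2,1.3],"spin": 0},{"dp": [0,0,1.2],"spin": 0},{"dp": [0,0,0.8],"spin": 0},{"dp": [0,0,0.3],"spin": 0},{"dp": [0,0,0],"spin": 0}])

```text
time: 11.05
position: [0.462, 0.1097, 0.0584]
tool_rot: [[-0.226, 0.972, 0.059], [0.974, 0.227, -0.022], [-0.034, 0.053, -0.998]]
contact_force: [-0.3, 0.1, 0.3]
width: 0.0441
```

```bash
python3 - <<'E'
from st import *
s=st([.458,.110,.066]);print(s['joint_vel'])
E
```

```text
t 11.05 pos [0.462  0.1097 0.0584] z [ 0.0591 -0.0216 -0.998 ] yaw 13.156553963263438 w 0.044141392769313385 F [-0.2752  0.1224  0.2914] j [ 11.8097   0.3721 126.5472  -2.484   50.0419   0.2501]
grasp [0.4609 0.1101 0.0771]
dp for grasp->tgt cm [ 0.0979 -0.34    1.088 ]
[-0.0044 -0.0462 -0.0292  0.0294  0.1564  0.1606]
```

Emit:
arm_command(series=[{"dp": [0.1,-0.35,0.5],"spin": 0},{"dp": [0,-0.1,0.6],"spin": 0},{"dp": [0,0,0.1],"spin": 0},{"dp": [0,0,0],"spin": 0}], claw=3)

```text
time: 11.38
position: [0.4588, 0.1096, 0.0464]
tool_rot: [[-0.225, 0.972, 0.061], [0.974, 0.227, -0.021], [-0.034, 0.055, -0.998]]
contact_force: [0.1, -0.2, 0.3]
width: 0.03
```

```bash
python3 - <<'E'
from st import *
s=st([.458,.110,.066]);print(s['joint_vel'])
E
```

```text
t 11.3833 pos [0.4588 0.1096 0.0464] z [ 0.0613 -0.0211 -0.9979] yaw 13.144646273818992 w 0.029978814902182346 F [ 0.1231 -0.2317  0.2647] j [ 11.8885   0.9725 127.4786  -2.5505  48.384    0.4395]
grasp [0.4577 0.11   0.0651]
dp for grasp->tgt cm [-0.0132  0.038  -0.0882]
[ 0.1276 -0.0157  0.3935 -0.0675 -0.194   0.0842]
```

Centred. Closing on the bar.

Emit:
arm_command(series=[{"dp": [0,0,0],"spin": 0},{"dp": [0,0,0],"spin": 0},{"dp": [0,0,0],"spin": 0},{"dp": [0,0,0],"spin": 0}], claw=0.5)

```text
time: 11.72
position: [0.4592, 0.1097, 0.0471]
tool_rot: [[-0.225, 0.972, 0.062], [0.974, 0.227, -0.021], [-0.034, 0.056, -0.998]]
contact_force: [-2.9, -0.0, 1.0]
width: 0.0062
```

```bash
python3 - <<'E'
from st import *
s=st([.458,.110,.066]);print(s['joint_vel'],s['moment'])
E
```

```text
t 11.7167 pos [0.4592 0.1097 0.0471] z [ 0.0621 -0.021  -0.9978] yaw 13.146897143655666 w 0.006152782203178565 F [-2.9161 -0.0171  0.9525] j [ 11.8923   0.9312 127.4389  -2.5518  48.4193   0.4408]
grasp [0.458  0.1101 0.0657]
dp for grasp->tgt cm [-0.0121 -0.006  -0.0257]
[-0.0668 -0.2212  0.1025 -0.0347  1.2816 -0.0281] [-0.1828  0.5818  0.0025]
```

Emit:
arm_command(series=[{"dp": [0,0,0],"spin": 0},{"dp": [0,0,0],"spin": 0}])

```text
time: 11.88
position: [0.4585, 0.1096, 0.0472]
tool_rot: [[-0.225, 0.972, 0.061], [0.974, 0.227, -0.021], [-0.034, 0.054, -0.998]]
contact_force: [-0.6, -1.0, 0.6]
width: 0.0049
```

```bash
python3 - <<'E'
from st import *
s=st([.458,.110,.066]);print(s['joint_vel'],s['moment'])
import cv2
for n,c in(("scene",(slice(130,250),slice(310,430))),("top",(slice(210,310),slice(230,330)))):
    p,d=arm.capture(n)
    q=255*(np.clip(p[c].astype(float),0,150)/150)**.6
    cv2.imwrite(f"pics/{n}7.png",cv2.resize(q.astype(np.uint8),(600,600),interpolation=2)[:,:,::-1])
E
```

```text
t 11.8833 pos [0.4585 0.1096 0.0472] z [ 0.0607 -0.0213 -0.9979] yaw 13.14427800046552 w 0.004945696239680936 F [-0.5657 -1.0118  0.6   ] j [ 11.8913   0.9017 127.4517  -2.5517  48.5199   0.439 ]
grasp [0.4574 0.11   0.0658]
dp for grasp->tgt cm [-0.0104  0.0599 -0.0115]
[ 0.0017 -0.0563 -0.0165 -0.0479  0.241  -0.1562] [-0.067   0.1317 -0.0349]
```

View pics/scene7.png

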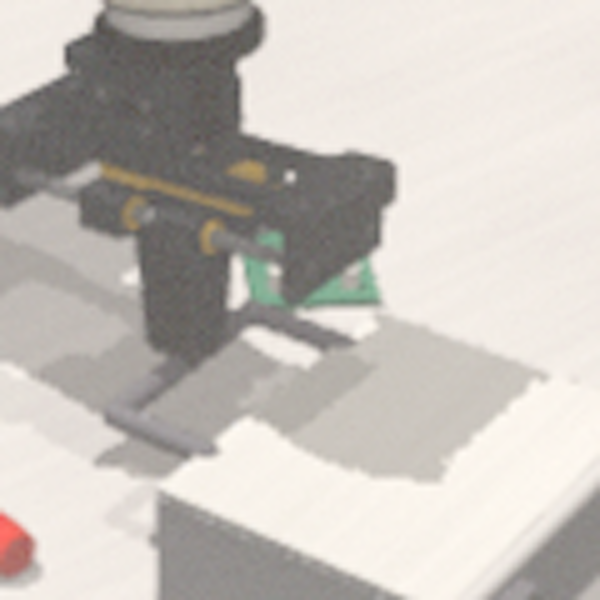

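```bash
python3 - <<'E'
from h import *
np.set_printoptions(precision=4,suppress=True)
t=np.load("scene0.npz");K,T=t['K'],t['T']
P=np.array([[.4585,.1096,.0472],[.4574,.11,.0658],[.458,.11,.066],[.4452,.1629,.066],[.4706,.057,.066]])
print((proj(K,T,P)-[310,130])*5)
# bar in scene crop: bar centre ends (115,412),(250,315)-ish
Q=cast(K,T,np.array([[115,412],[252,315]])/5-.4+[310,130],.066);print(Q)
t=np.load("top0.npz");print((proj(t['K'],t['T'],P)-[230,210])*6)
E
```

```text
[[185.4575 391.2705]
 [184.7733 357.3244]
 [185.5886 357.5028]
 [252.0229 308.4064]
 [114.4247 409.6566]]
[[0.4704 0.0563 0.066 ]
 [0.4477 0.1594 0.066 ]]
[[321.5929 412.8402]
 [316.6992 411.0055]
 [316.6612 409.5165]
 [189.1417 441.6377]
 [444.1222 377.947 ]]
```

View pics/top7.png

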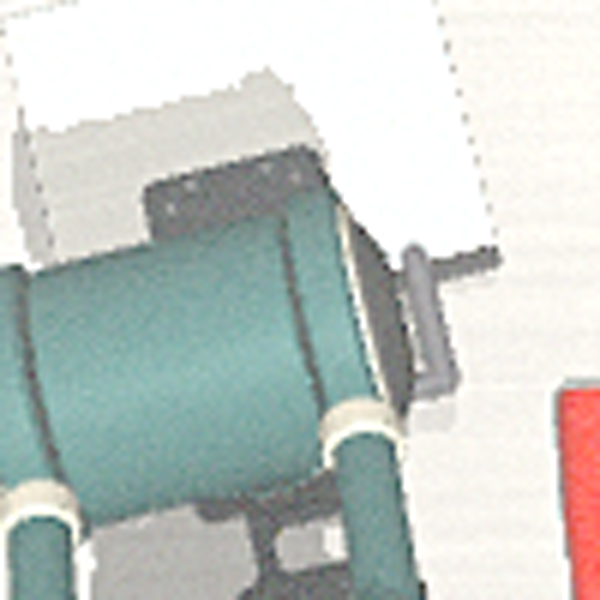

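```bash
python3 - <<'E'
from h import *
from st import *
t=np.load("scene0.npz");K,T=t['K'],t['T']
y=np.array([.972,.23,.045])
for p,y in (([.461,.1104,.1002],[.972,.23,.045]),([.5536,-.1846,.1211],[.945,-.326,-.015])):
    p=np.array(p);y=np.array(y)
    print(proj(K,T,[p-y*.022,p+y*.022,p+y*.04,p]))
print(st()['joints'])
E
```

```text
[[340.6089 186.9901]
 [355.8453 192.2394]
 [362.2793 194.456 ]
 [348.1417 189.5854]]
[[255.4755 247.09  ]
 [260.4566 261.6716]
 [262.6115 267.9797]
 [257.9171 254.2374]]
t 11.9833 pos [0.4586 0.1096 0.0471] z [ 0.0608 -0.0213 -0.9979] yaw 13.146706775734456 w 0.005014767725204367 F [-0.8658 -0.1228  1.8088] j [ 11.8937   0.9071 127.4518  -2.5518  48.5084   0.4394]
grasp [0.4574 0.11   0.0658]
[ 11.8937   0.9071 127.4518  -2.5518  48.5084   0.4394]
```

```bash
python3 - <<'E'
from plant import arm
import numpy as np,cv2
for n,c in(("scene",(slice(160,220),slice(320,400))),):
    p,d=arm.capture(n)
    np.savez("s8.npz",p=p,d=d)
    q=255*(np.clip(p[c].astype(float),0,110)/110)**.6
    cv2.imwrite(f"pics/{n}8.png",cv2.resize(q.astype(np.uint8),(800,600),interpolation=0)[:,:,::-1])
E
```

```text
(no output)
```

View pics/scene8.png

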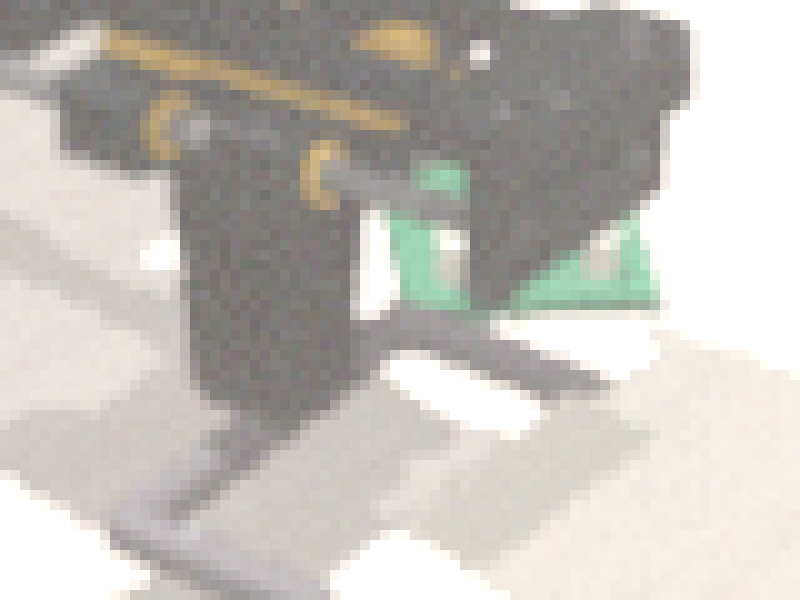

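The fingers closed to 5 mm with no bar between them. In the picture the tips end at about row 202, against row 208 predicted, so they sit roughly 15–19 mm higher than the reported TCP and slipped off the bar's top. There is nothing under the bar, so I'll reopen and go lower.

Emit:
arm_command(series=[{"dp": [0,0,-0.6],"spin": 0},{"dp": [0,0,-0.4],"spin": 0},{"dp": [0,0,0],"spin": 0},{"dp": [0,0,0],"spin": 0},{"dp": [0,0,0],"spin": 0},{"dp": [0,0,0],"spin": 0}], claw=4.4)

```text
time: 12.53
position: [0.4599, 0.1103, 0.0593]
tool_rot: [[-0.225, 0.972, 0.065], [0.974, 0.227, -0.02], [-0.035, 0.059, -0.998]]
contact_force: [-0.0, -0.1, 0.3]
width: 0.0429
```

```bash
python3 - <<'E'
from st import *
s=st([.458,.110,.049])
import cv2
from h import *
p,d=arm.capture("scene"); t=np.load("scene0.npz");K,T=t['K'],t['T']
R=s['tool_rot'];x=s['position']
print(proj(K,T,[x+R[:,1]*k for k in(-.03,-.022,.022,.03)]))
q=p[140:230,310:430]
q=255*(np.clip(q.astype(float),0,110)/110)**.6
cv2.imwrite("pics/scene9.png",cv2.resize(q.astype(np.uint8),(800,600),interpolation=2)[:,:,::-1])
E
```

```text
t 12.5333 pos [0.4599 0.1103 0.0593] z [ 0.0651 -0.0203 -0.9977] yaw 13.148231734901286 w 0.0428750709456932 F [-0.0274 -0.1188  0.2864] j [ 11.9389  -0.1473 126.9733  -2.5007  49.7879   0.4072]
grasp [0.4587 0.1106 0.0779]
dp for grasp->tgt cm [ 0.0524 -0.2525  2.8837]
[[337.7533 200.6529]
 [340.3794 201.5828]
 [355.2076 206.8331]
 [357.9757 207.8132]]
```

View pics/scene9.png

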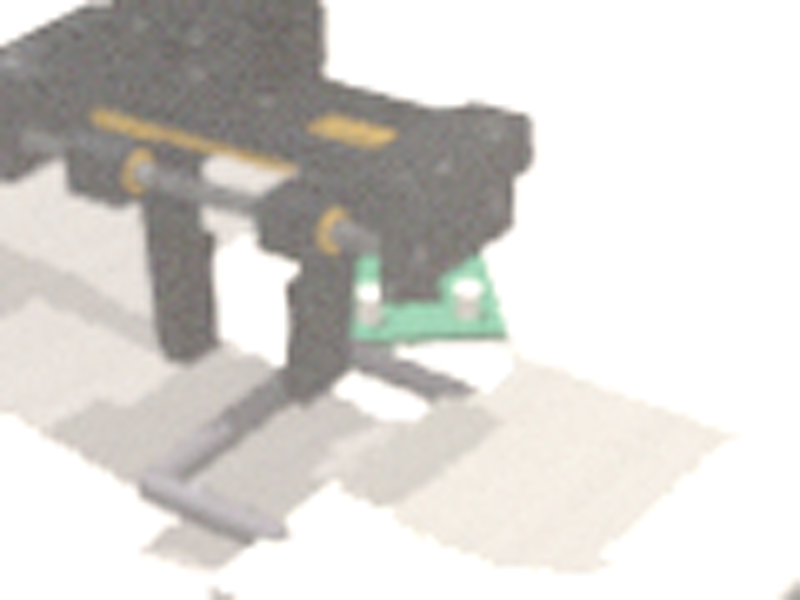

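Both tips sit about 8 px (about 20 mm) above the projected TCP, which confirms the offset. I'll aim for a reported TCP z of about 0.028.

Emit:
arm_command(series=[{"dp": [0,-0.2,0.5],"spin": 0},{"dp": [0,-0.1,0.8],"spin": 0},{"dp": [0,0,0.8],"spin": 0},{"dp": [0,0,0.6],"spin": 0},{"dp": [0,0,0.2],"spin": 0},{"dp": [0,0,0],"spin": 0}])

```text
time: 13.08
position: [0.4575, 0.1086, 0.0257]
tool_rot: [[-0.225, 0.972, 0.063], [0.974, 0.227, -0.021], [-0.034, 0.056, -0.998]]
contact_force: [0.3, -0.0, -0.0]
width: 0.0441
```

```bash
python3 - <<'E'
from st import *
s=st([.458,.110,.047]);print(s['joint_vel'])
E
```

```text
t 13.0833 pos [0.4575 0.1086 0.0257] z [ 0.0628 -0.0208 -0.9978] yaw 13.14599651775536 w 0.044050977071335186 F [ 0.3204 -0.0332 -0.0087] j [ 11.7917   2.6389 128.4874  -2.6595  45.6232   0.5078]
grasp [0.4563 0.109  0.0444]
dp for grasp->tgt cm [ 0.0534  0.2021 -0.2526]
[ 0.0121  0.9453  0.6309  0.0446 -0.1634  0.1018]
```

Emit:
arm_command(series=[{"dp": [0,0.25,-0.3],"spin": 0},{"dp": [0,0,0],"spin": 0},{"dp": [0,0,0],"spin": 0},{"dp": [0,0,0],"spin": 0},{"dp": [0,0,0],"spin": 0},{"dp": [0,0,0],"spin": 0}], claw=0.5)

```text
time: 13.58
position: [0.4596, 0.1092, 0.0289]
tool_rot: [[-0.226, 0.972, 0.061], [0.974, 0.227, -0.021], [-0.034, 0.055, -0.998]]
contact_force: [-1.4, -0.4, -1.1]
width: 0.0109
```

```bash
python3 - <<'E'
from st import *
s=st([.458,.110,.047]);print(s['joint_vel'],s['moment'])
E
```

```text
t 13.5833 pos [0.4596 0.1092 0.0289] z [ 0.0612 -0.0212 -0.9979] yaw 13.150563894628126 w 0.010883156978940312 F [-1.4419 -0.408  -1.119 ] j [ 11.813    2.6384 128.0566  -2.6422  46.1492   0.4948]
grasp [0.4585 0.1096 0.0476]
dp for grasp->tgt cm [ 0.0545 -0.0374  0.053 ]
[ 0.004  -0.0444 -0.0252 -0.1423 -0.111  -0.0209] [-0.0714  0.2666  0.0265]
```

The bar is held at 10.9 mm width, slight pad squeeze as with the dial. Next I'll plan the arc in tool axes.

```bash
cat > arc.py <<'E'
from st import *
B0=np.array([.4596,.1092,.0289]); a=np.radians(13.4); D=np.array([np.cos(a),np.sin(a),0])
def tcp(th): return B0+.2*((1-np.cos(th))*D+np.sin(th)*np.array([0,0,1]))
def plan(ths):
    s=st();R=s['tool_rot'];p=s['position'];d=p-B0
    th=np.arctan2(d[2],.2-d@D); print('theta est',th,np.degrees(th),'radius',np.hypot(d[2],.2-d@D),'lateral mm',1e3*(d@np.array([-D[1],D[0],0])),'jv',s['joint_vel'],'M',s['moment'])
    prev=p
    for t in ths:
        q=tcp(np.radians(t)); print(t,np.round(100*R.T@(q-prev),2).tolist()); prev=q
E
python3 -c "
from arc import *
plan([1.5,4.5,8.5,12.5,16.5,20.5,23.5,25])"
```

```text
t 13.5833 pos [0.4596 0.1092 0.0289] z [ 0.0612 -0.0212 -0.9979] yaw 13.150563894628126 w 0.010883156978940312 F [-1.4419 -0.408  -1.119 ] j [ 11.813    2.6384 128.0566  -2.6422  46.1492   0.4948]
grasp [0.4585 0.1096 0.0476]
theta est 3.56549239345595e-05 0.0020428766603102426 radius 0.20000873923438245 lateral mm -0.02865034263586799 jv [ 0.004  -0.0444 -0.0252 -0.1423 -0.111  -0.0209] M [-0.0714  0.2666  0.0265]
1.5 [-0.02, 0.04, -0.52]
4.5 [-0.04, 0.11, -1.04]
8.5 [-0.05, 0.23, -1.38]
12.5 [-0.05, 0.33, -1.36]
16.5 [-0.04, 0.42, -1.33]
20.5 [-0.04, 0.51, -1.3]
23.5 [-0.03, 0.44, -0.95]
25 [-0.02, 0.24, -0.46]
```

Emit:
arm_command(series=[{"dp": [0,0.05,-0.5],"spin": 0},{"dp": [0,0.1,-1.0],"spin": 0},{"dp": [-0.05,0.2,-1.3],"spin": 0},{"dp": [-0.05,0.3,-1.2],"spin": 0},{"dp": [0,0.3,-0.8],"spin": 0}])

```text
time: 14.0
position: [0.4656, 0.1106, 0.0796]
tool_rot: [[-0.226, 0.972, 0.06], [0.973, 0.228, -0.023], [-0.036, 0.053, -0.998]]
contact_force: [-0.3, -3.0, -1.3]
width: 0.0109
```

```bash
python3 -c "
from arc import *
plan([18,22,26,30,34,38,42,45])
import cv2
p,d=arm.capture('scene')
cv2.imwrite('pics/scene10.png',cv2.resize(p[120:270,290:490],(800,600),interpolation=2)[:,:,::-1])"
```

```text
t 14.0 pos [0.4656 0.1106 0.0796] z [ 0.0599 -0.0227 -0.9979] yaw 13.206185737677062 w 0.010862000442526252 F [-0.336  -2.9782 -1.2858] j [ 11.898   -0.9337 125.2121  -2.4944  52.6528   0.2067]
grasp [0.4645 0.1111 0.0982]
theta est 0.25564741253569606 14.647517781735239 radius 0.20033463085161374 lateral mm 0.015230178330022428 jv [ 0.5343 -4.7051 -7.976   0.0554 13.2291 -0.118 ] M [-0.5056  0.4082  0.018 ]
18 [-0.04, 0.42, -1.09]
22 [-0.04, 0.55, -1.28]
26 [-0.04, 0.63, -1.24]
30 [-0.04, 0.72, -1.2]
34 [-0.04, 0.8, -1.14]
38 [-0.04, 0.88, -1.08]
42 [-0.03, 0.95, -1.02]
45 [-0.02, 0.76, -0.72]
```

View pics/scene10.png

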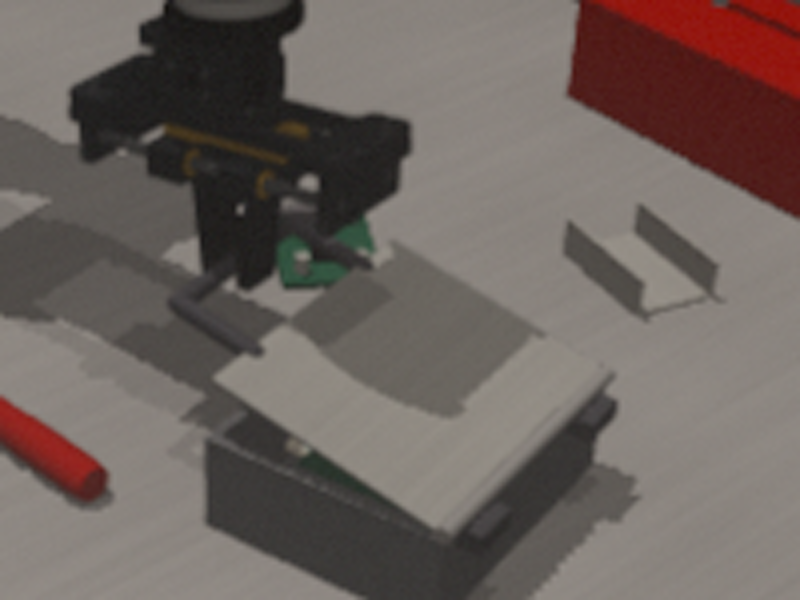

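The lid's free edge at (220,375) has risen off the box and the fingers hold the bar near (240,275). The radius reads 0.2003, so I'll continue.

Emit:
arm_command(series=[{"dp": [0,0.4,-1.1],"spin": 0},{"dp": [0,0.55,-1.2],"spin": 0},{"dp": [0,0.6,-1.2],"spin": 0},{"dp": [0,0.7,-1.1],"spin": 0},{"dp": [0,0.7,-0.9],"spin": 0},{"dp": [0,0.4,-0.5],"spin": 0}])

```text
time: 14.55
position: [0.4947, 0.1177, 0.147]
tool_rot: [[-0.227, 0.972, 0.057], [0.973, 0.229, -0.028], [-0.04, 0.049, -0.998]]
contact_force: [0.5, -2.2, -3.7]
width: 0.0113
```

```bash
python3 -c "
from arc import *
plan([38,42,46,50,54,57,59,60])"
```

```text
t 14.55 pos [0.4947 0.1177 0.147 ] z [ 0.0573 -0.0277 -0.998 ] yaw 13.26210164299212 w 0.011272739085543385 F [ 0.5275 -2.2318 -3.7082] j [ 12.1906  -1.8751 118.2025  -2.5733  60.8219   0.1842]
grasp [0.4936 0.1182 0.1657]
theta est 0.6245028773049046 35.78137916334732 radius 0.20203162531053076 lateral mm 0.14853996471733538 jv [ 0.3427  1.5564 -8.7059 -0.1456  7.5202  0.0358] M [-0.4665  0.2195  0.0377]
38 [-0.03, 0.65, -0.47]
42 [-0.04, 0.95, -1.02]
46 [-0.04, 1.02, -0.95]
50 [-0.03, 1.08, -0.88]
54 [-0.03, 1.14, -0.8]
57 [-0.02, 0.89, -0.55]
59 [-0.01, 0.61, -0.34]
60 [-0.01, 0.31, -0.16]
```

Emit:
arm_command(series=[{"dp": [0,0.65,-0.55],"spin": 0},{"dp": [0,0.95,-1.0],"spin": 0},{"dp": [0,1.0,-0.95],"spin": 0},{"dp": [0,1.05,-0.9],"spin": 0},{"dp": [0,1.0,-0.7],"spin": 0},{"dp": [0,0.6,-0.4],"spin": 0}])

```text
time: 15.05
position: [0.5394, 0.1287, 0.196]
tool_rot: [[-0.228, 0.973, 0.04], [0.973, 0.229, -0.035], [-0.043, 0.031, -0.999]]
contact_force: [-0.2, -2.6, -2.6]
width: 0.011
```

```bash
python3 -c "
from arc import *
plan([60,63,66,69,72,75,77,78])"
```

```text
t 15.05 pos [0.5394 0.1287 0.196 ] z [ 0.0403 -0.035  -0.9986] yaw 13.262964574929708 w 0.010952796112472366 F [-0.1585 -2.5707 -2.5745] j [ 12.4602   1.6148 109.2823  -2.6638  67.3011   0.2254]
grasp [0.5387 0.1293 0.2147]
theta est 0.9565616306966088 54.80694428306738 radius 0.20444699842458494 lateral mm 0.44414603801908575 jv [  0.3248   5.9977 -11.4841  -0.1099   6.7839   0.059 ] M [-0.482   0.4742 -0.0035]
60 [-0.06, 1.8, -0.55]
63 [-0.02, 0.94, -0.47]
66 [-0.02, 0.96, -0.42]
69 [-0.01, 0.98, -0.37]
72 [-0.01, 1.0, -0.32]
75 [-0.01, 1.01, -0.27]
77 [-0.0, 0.68, -0.15]
78 [-0.0, 0.34, -0.06]
```

Emit:
arm_command(series=[{"dp": [0,0.9,-0.6],"spin": 0},{"dp": [0,1.0,-0.55],"spin": 0},{"dp": [0,1.0,-0.45],"spin": 0},{"dp": [0,1.0,-0.4],"spin": 0},{"dp": [0,0.8,-0.25],"spin": 0},{"dp": [0,0.4,-0.1],"spin": 0}])

```text
time: 15.55
position: [0.5904, 0.1412, 0.2247]
tool_rot: [[-0.228, 0.973, 0.037], [0.973, 0.229, -0.037], [-0.044, 0.027, -0.999]]
contact_force: [-2.7, -2.2, 2.9]
width: 0.011
```

```bash
python3 -c "
from arc import *
plan([75,78,81,83,85,87,89,90])
import cv2
for n in ('scene','top'):
    p,d=arm.capture(n);c=arm.camera_params(n);np.savez(f'{n}11.npz',p=p,d=d,K=c['mtx'],T=c['world_from_camera'])
    q=p[50:290,260:580] if n=='scene' else p[130:310,180:420]
    cv2.imwrite(f'pics/{n}11.png',cv2.resize(q,(800,600),interpolation=2)[:,:,::-1])"
```

```text
t 15.55 pos [0.5904 0.1412 0.2247] z [ 0.0369 -0.037  -0.9986] yaw 13.245710507375005 w 0.01100049040836134 F [-2.6696 -2.1541  2.886 ] j [ 12.6195   6.4128 101.0846  -2.6757  70.9205   0.2486]
grasp [0.5897 0.1419 0.2433]
theta est 1.2484617862015222 71.53159123271134 radius 0.20637889829316766 lateral mm 0.8180146248483041 jv [ 0.0791  4.986  -7.2868 -0.0786  2.9266  0.0992] M [-0.5556  0.6931 -0.0101]
75 [-0.07, 1.35, 0.3]
78 [-0.01, 1.02, -0.22]
81 [-0.0, 1.03, -0.16]
83 [-0.0, 0.69, -0.08]
85 [-0.0, 0.7, -0.05]
87 [0.0, 0.7, -0.03]
89 [0.0, 0.7, -0.01]
90 [0.0, 0.35, 0.01]
```

View pics/scene11.png

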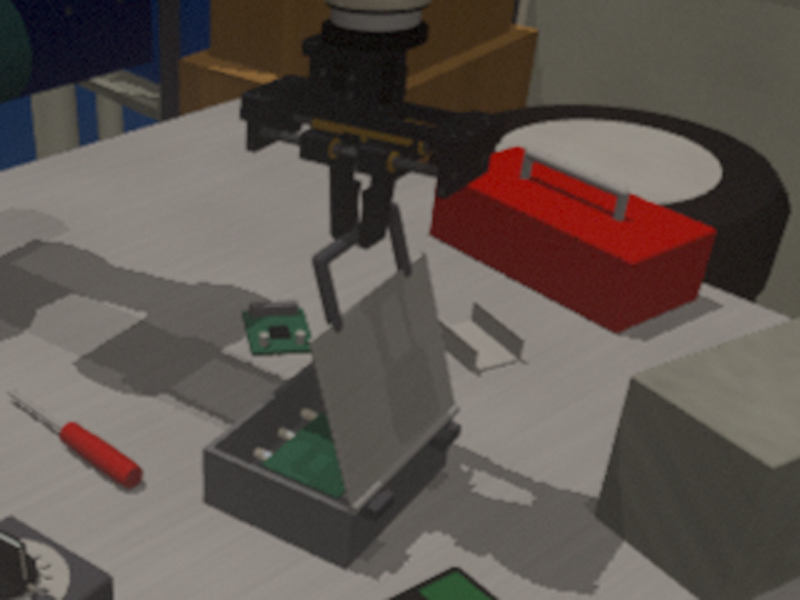

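View pics/top11.png

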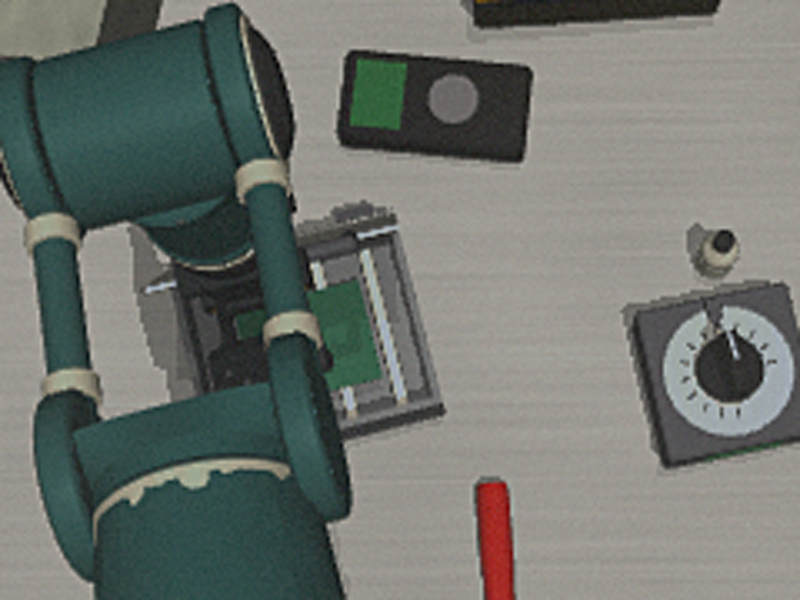

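```bash
cat > lid.py <<'E'
from h import *
def pts(f,poly):
    t=np.load(f);K,T,D=t['K'],t['T'],t['d']
    m=np.zeros((480,640),np.uint8);cv2.fillConvexPoly(m,np.int32(poly),1)
    m=cv2.erode(m,np.ones((3,3)))
    v,u=np.nonzero((m>0)&(D>0));d=D[v,u]
    return np.c_[(u-K[0,2])/K[0,0]*d,-(v-K[1,2])/K[1,1]*d,-d]@T[:3,:3].T+T[:3,3]
def plane(P):
    for _ in range(3):
        c=P.mean(0);n=np.linalg.svd(P-c,full_matrices=False)[2][2];r=(P-c)@n;P=P[np.abs(r)<max(.002,2*r.std())]
    return c,n*np.sign(n[2]) if abs(n[2])>.3 else n,r.std(),len(P)
A=np.radians(13.4);Dv=np.array([np.cos(A),np.sin(A),0])
def rep(f,poly):
    c,n,s,k=plane(pts(f,poly))
    if n@Dv<0 and abs(n[2])<.9: n=-n
    # shut: n=+z ; upright: n=+D
    print(f,'c',c.round(4),'n',n.round(4),'rms',s,k,'theta',np.degrees(np.arctan2(n@Dv,n[2])))
    return c,n
E
python3 - <<'E'
from lid import *
rep("scene0.npz",[[350,228],[385,200],[436,210],[400,243]])
rep("scene0.npz",[[20,220],[120,180],[130,225],[60,260]])
q=lambda L:[(x/2.5+260,y/2.5+50) for x,y in L]
rep("scene11.npz",q([[330,350],[418,285],[442,395],[360,478]]))
E
```

```text
scene0.npz c [0.5836 0.1382 0.0674] n [ 2.e-04 -5.e-04  1.e+00] rms 0.0009052060620201218 1696 theta 0.0018406615356920538
scene0.npz c [ 0.0119 -0.3969 -0.0014] n [-1.2e-03 -7.0e-04  1.0e+00] rms 0.0009971973822136032 3888 theta -0.07543069764982097
scene11.npz c [0.6319 0.1449 0.1403] n [0.9185 0.2281 0.323 ] rms 0.0008164234882506147 1705 theta 71.1521789246962
```

Depth plane fit: the lid is at 71.15°, against 71.5° from kinematics, and the shut reference reads 0.00°. About 18.8° remain, so I'll approach in tapered steps.

Emit:
arm_command(series=[{"dp": [0,0.7,-0.2],"spin": 0},{"dp": [0,0.9,-0.22],"spin": 0},{"dp": [0,0.9,-0.17],"spin": 0},{"dp": [0,0.8,-0.1],"spin": 0},{"dp": [0,0.5,-0.04],"spin": 0},{"dp": [0,0.2,0],"spin": 0},{"dp": [0,0,0],"spin": 0}])

```text
time: 16.23
position: [0.6314, 0.1514, 0.2331]
tool_rot: [[-0.228, 0.973, 0.036], [0.973, 0.229, -0.037], [-0.044, 0.027, -0.999]]
contact_force: [-2.0, -2.3, 3.9]
width: 0.0112
```

```bash
python3 -c "
from arc import *
plan([90])
import cv2
for n in ('scene',):
    p,d=arm.capture(n);c=arm.camera_params(n);np.savez(f'{n}12.npz',p=p,d=d,K=c['mtx'],T=c['world_from_camera'])
    q=p[50:290,260:580]
    cv2.imwrite(f'pics/{n}12.png',cv2.resize(q,(800,600),interpolation=2)[:,:,::-1])"
```

```text
t 16.2333 pos [0.6314 0.1514 0.2331] z [ 0.0364 -0.037  -0.9987] yaw 13.261919441860535 w 0.011176345104185807 F [-1.9631 -2.265   3.8953] j [12.7025 10.7315 95.2606 -2.6501 72.4534  0.2397]
grasp [0.6307 0.1521 0.2518]
theta est 1.4581920336581797 83.54824924821219 radius 0.20552866857027216 lateral mm 1.1946287321314015 jv [ 0.0924  0.4749 -0.5692 -0.0633  0.2026  0.022 ] M [-0.425   0.504   0.0308]
90 [-0.09, 2.3, 0.49]
```

View pics/scene12.png

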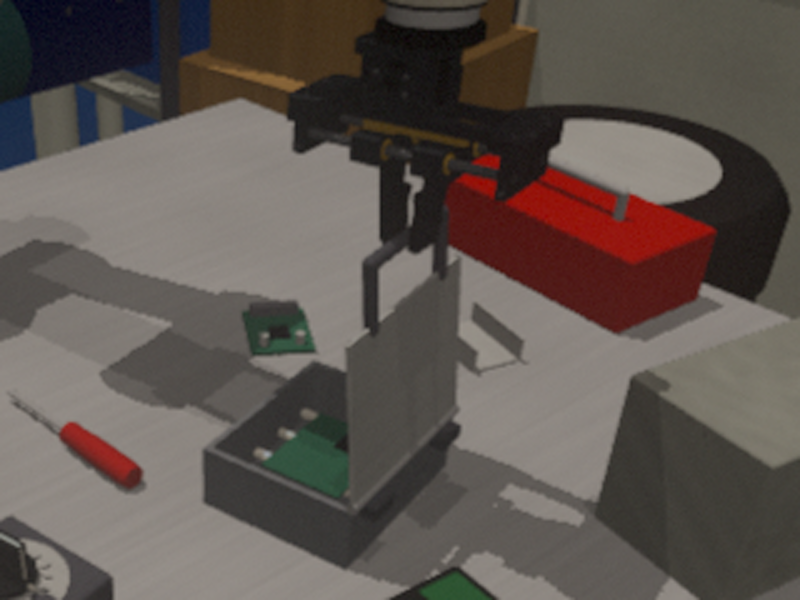

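```bash
python3 - <<'E'
from lid import *
q=lambda L:[(x/2.5+260,y/2.5+50) for x,y in L]
rep("scene12.npz",q([[362,355],[448,290],[448,400],[364,478]]))
E
```

```text
scene12.npz c [0.6481 0.1485 0.1433] n [0.9648 0.2389 0.1102] rms 0.0006744254208828152 1467 theta 83.67252476359266
```

Lid at 83.7°, so 6.3° remain, about 22 mm of travel.

Emit:
arm_command(series=[{"dp": [0,0.4,0],"spin": 0},{"dp": [0,0.5,0],"spin": 0},{"dp": [0,0.5,0],"spin": 0},{"dp": [0,0.4,0],"spin": 0},{"dp": [0,0.2,0],"spin": 0},{"dp": [0,0,0],"spin": 0}])

```text
time: 16.78
position: [0.6524, 0.1566, 0.2337]
tool_rot: [[-0.228, 0.973, 0.037], [0.973, 0.229, -0.036], [-0.044, 0.028, -0.999]]
contact_force: [-2.0, -2.0, 2.6]
width: 0.0109
```

```bash
python3 -c "
from arc import *
plan([90])
import cv2
for n in ('scene',):
    p,d=arm.capture(n);c=arm.camera_params(n);np.savez(f'{n}13.npz',p=p,d=d,K=c['mtx'],T=c['world_from_camera'])
    q=p[50:290,260:580]
    cv2.imwrite(f'pics/{n}13.png',cv2.resize(q,(800,600),interpolation=2)[:,:,::-1])
from lid import *
q=lambda L:[(x/2.5+260,y/2.5+50) for x,y in L]
rep('scene13.npz',q([[375,355],[448,295],[448,400],[372,472]]))"
```

```text
t 16.7833 pos [0.6524 0.1566 0.2337] z [ 0.0369 -0.0365 -0.9987] yaw 13.263188511801848 w 0.01086674016357161 F [-1.9767 -1.9891  2.6239] j [12.7292 13.0263 92.458  -2.6197 72.9299  0.2352]
grasp [0.6517 0.1572 0.2524]
theta est 1.5636584259153727 89.59102840502057 radius 0.20483710533132535 lateral mm 1.3878108287910957 jv [ 0.0228  0.3014 -0.2437  0.079   0.0981 -0.0732] M [-0.3935  0.4544  0.0256]
90 [-0.12, 0.13, 0.49]
scene13.npz c [0.658  0.1437 0.1499] n [0.9707 0.2402 0.0032] rms 0.0005794832838063236 1166 theta 89.81923043931998
```

View pics/scene13.png

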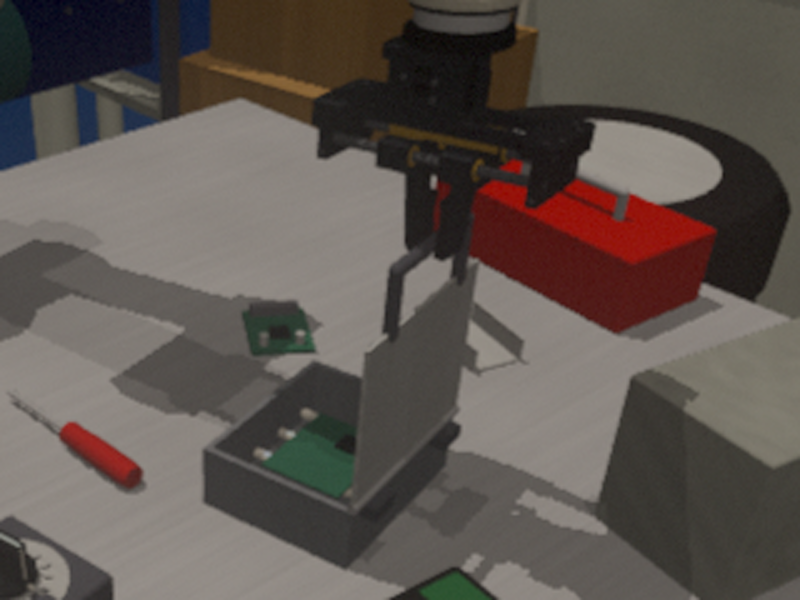

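The lid stands upright at 89.8° with the fingers on the bar near (435,245). I'll let it settle a few rows, recheck, and check the dial once more.

Emit:
arm_command(series=[{"dp": [0,0,0],"spin": 0},{"dp": [0,0,0],"spin": 0},{"dp": [0,0,0],"spin": 0}])

```text
time: 17.08
position: [0.6523, 0.1565, 0.2338]
tool_rot: [[-0.228, 0.973, 0.037], [0.973, 0.229, -0.036], [-0.044, 0.028, -0.999]]
contact_force: [-1.2, -1.9, 3.0]
width: 0.0109
```

```bash
python3 -c "
from arc import *
plan([90])
import cv2
for n in ('scene','top'):
    p,d=arm.capture(n);c=arm.camera_params(n);np.savez(f'{n}14.npz',p=p,d=d,K=c['mtx'],T=c['world_from_camera'])
    cv2.imwrite(f'pics/{n}14.png',p[:,:,::-1])
from lid import *
q=lambda L:[(x/2.5+260,y/2.5+50) for x,y in L]
rep('scene14.npz',q([[375,355],[448,295],[448,400],[372,472]]))
a=np.load('top5.npz')['p'][205:279,360:434].astype(float);b=np.load('top14.npz')['p'][205:279,360:434].astype(float)
print('dial diff',np.abs(cv2.blur(a,(3,3))-cv2.blur(b,(3,3))).max())
s=arm.observe();print(s['time'],s['position'],s['joint_vel'])"
```

```text
t 17.0833 pos [0.6523 0.1565 0.2338] z [ 0.0369 -0.0364 -0.9987] yaw 13.260501959429634 w 0.010949813091490656 F [-1.1642 -1.855   3.0015] j [12.7271 13.0078 92.4777 -2.6188 72.926   0.2357]
grasp [0.6516 0.1572 0.2524]
theta est 1.562942682677581 89.55001933828007 radius 0.204863463197352 lateral mm 1.370194646160708 jv [ 0.0721 -0.1682  0.1372 -0.0456  0.0861  0.0732] M [-0.4558  0.4147  0.0241]
90 [-0.11, 0.15, 0.5]
scene14.npz c [0.6579 0.1439 0.1498] n [0.9706 0.2406 0.0031] rms 0.0005866138696947297 1162 theta 89.82145539263459
dial diff 13.333333333333343
17.1833 [0.6522 0.1565 0.2338] [-0.0018  0.0243 -0.0935 -0.0206  0.0196  0.0753]
```

View pics/top14.png

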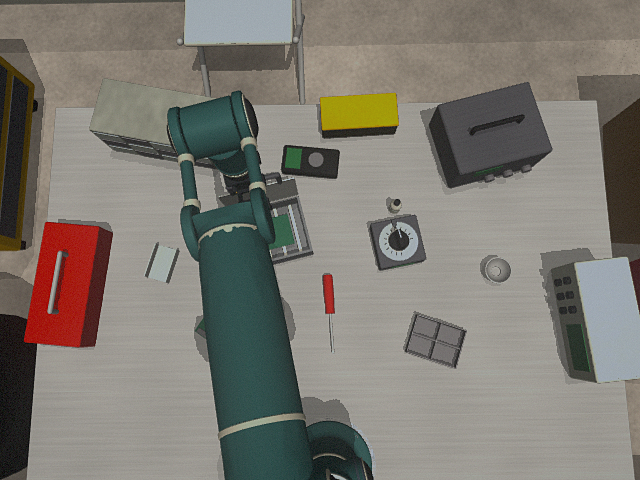

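The lid is still at 89.8°, the grip holds, the dial is unchanged, and the bystanders visible in the top view are where they were. Handing in.

```bash
python3 -c "
from plant import arm
arm.job_done()"
```

```text
the job is handed in; nothing more can be done
```

The dial is set and the lid is held upright at its balance point. I handed the job in at about 17 s with the gripper still on the handle.

- **Dial:** I pinched the bar grip and turned it about 60° clockwise. In the top picture the pointer then heads 14.2° and the set tab about 13.9°, so they line up within 0.5°. A last top view showed no change.
- **Lid:** I gripped the bar and swung it up along its arc in small steps. A plane fitted to the depth picture gives 89.8° (about 1.57 rad), and it was the same 0.3 s later. The arm's own pose gives 89.6°. The arm was still, and the reported width was 10.9 mm on the 12 mm bar. The reported force on the tool was about 4 N.
- **Other things on the bench:** the ones visible in the last top picture are where they started. The arm hides most of the circuit board there, but it looked unmoved in the last side view.

Some things went wrong or disagreed along the way:

- **First descent on the dial:** at speed it ran off line by about 1 cm. The reported force stayed low, so I put it down to overshooting onto the dial's skirt, but I did not confirm that. I redid it slowly.
- **First close on the bar:** it slipped off the top. The pictures showed the fingertips about 20 mm higher than the reported tool position, so I went lower and gripped again.
- **Side camera on the dial:** it disagreed with the top camera by 2–3 mm there, and gave a pointer angle about 15–20° off during the turn. I relied on the top camera and the wrist angle instead.
- **Tool tilt and arc radius:** the tool finished tilted about 3°, and the arc radius from the arm's pose read 205 mm against 200 mm expected.

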